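# Turn the bead tray end for end in the lever press

## Task

The bead tray has been put into the tunnel of the brass lever press the wrong way round, with its finial seat sticking out at the mouth. Draw the tray right out of the tunnel, turn it end for end and slide it back in until it is fully home against the stop, seat end first, so that the finial seat lies under the press ram. Keep the tray right side up so that no beads spill, leave the other things on the ledge where they are, and let go of the tray at the end.

Things in the scene. Friction and masses are not known exactly. Their poses are not given: they have to be found in the camera images.
- press: Fixed brass and steel lever press, 93 mm wide, 290 mm tall. Its foot is a straight tunnel, 53 mm wide, 36 mm high, open at one end; it has no floor, the tray slides on the ledge. Origin: middle of the mouth, on the ledge. +x points level into the tunnel, z up. Two 36 mm tall brass plates flare the mouth to about 70 mm wide at x = -13 mm. Roof top at z = 52 mm.
- press_stop (a point): Middle of the stop wall at the tunnel's inner end, on the ledge: x = 96 mm in the press frame.
- press_head (a point): Middle of the front lower edge of the press head, which overhangs the mouth: x = -45, z = 75 mm in the press frame. The head is solid, 56 mm wide, z 75 to 125 mm, from here to x = 140 mm, so a hand coming straight down is blocked from the outer tab of a tray in the tunnel; lean some 40 degrees and come under it. The ram is over x = 50 mm. The lever above the head is fixed.
- tray: Loose wooden tray, about 0.22 kg: box body 90 mm long (x), 48 wide (y), 28 high, with a pull tab out from the middle of each end, so 142 mm overall. Origin: centre of the underside; +x to the end with the finial seat. It starts in the tunnel with +x pointing out, 0 to 10 mm short of the stop. Fully home, the inner tab touches the stop: origin at x = 25 mm in the press frame, the outer tab and 20 mm of body stick out.
- tray_seat (a point): The finial seat: middle of the top of a brass disc, 30 mm diameter, bearing a small brass finial (top at z = 31 mm). It lies at x = 25, y = 0, z = 23 mm in the tray frame. The other end of the tray holds twelve fixed rosewood beads.
- tray_tab_seat (a point): Middle of the pull tab at the seat end: x = 58, y = 0, z = 15 mm in the tray frame. Tab 26 mm long (x = 45 to 71), 12 mm thick (y), z 1 to 30 mm; pinch its two upright sides.
- tray_tab_bead (a point): Middle of the like pull tab at the bead end: x = -58, y = 0, z = 15 mm in the tray frame.
- imam_piece: Bystander, loose: turned turquoise imam piece, 26 mm diameter, 62 mm tall, standing beside the press. Origin: centre of its underside.
- awl: Bystander, loose: bead awl lying on the ledge to one side of the tray's run (press +y side); bone handle 70 x 16 x 14 mm towards -x, 5 mm thick steel pin 70 mm long towards +x. Origin: underside, where handle and pin meet.
- anvil: Bystander, loose: flat steel anvil block 70 x 50 x 22 mm, on the press -y side of the tray's run. Origin: centre of its underside.
- finial_cap: Bystander, loose: spare brass finial cap, 24 mm diameter, 24 mm tall, standing beside the press mouth on its -y side. Origin: centre of its underside.
- bowl: Bystander, loose: hammered copper bowl of rosewood beads (fixed in it), 112 mm diameter, 38 mm tall. Origin: centre of its underside.
- jar: Bystander, loose: amber glass jar with a brass cap, 56 mm diameter, 75 mm tall. Origin: centre of its underside.
- tin: Bystander, loose: round lidded steel tin, 68 mm diameter, 38 mm tall, to the left of the press. Origin: centre of its underside.
There are look-alikes about, which are no part of the job. Of the things like the tray, leave any that is pink or turquoise; of the rest the smaller one is meant.

How it is judged (in metres and radians):
On the way:
1. the tray has been drawn right out of the tunnel (x of tray in the frame of press below -0.073 m), for 0.1 s.
At the end, for the whole second after the job is handed in: The tray is back in the press tunnel, right side up (within 0.1 rad), at rest on the ledge, home against the stop to within 4 mm, in line with the tunnel, and its finial seat end is the inner one, so that the seat lies below the ram (x of tray in the frame of press between 0.021 and 0.03 m and y of tray in the frame of press between -0.005 and 0.005 m and z of tray in the frame of press between -0.004 and 0.006 m and x of tray_seat in the frame of press above 0.044 m and angle between the x axis of tray and the x axis of press, either way round below 0.12 rad and angle between tray's own z axis and vertical below 0.1 rad and linear speed of tray below 0.01 m/s); the robot touches nothing.
It fails at once if the tray is tipped more than about 30 degrees, spilling the beads (angle between tray's own z axis and vertical above 0.55 rad).
It fails at once if a bystander on the ledge is shifted by more than 20 mm (distance of any of imam_piece, awl, anvil, finial_cap, bowl, jar, tin from where it was at the start of the episode above 0.02 m).
It also fails if it takes over 72 s, if anything falls off the work surface, if the arm or the gripper's body presses on something with over 40 N, if the wrist force passes 120 N, or if a joint passes its speed limit or range.

## Robot

A 6-joint arm with a two-finger parallel gripper is mounted at the origin on the work surface. World frame = base frame: x ahead of the robot, y to its left, z up, the work surface at z = 0. Lengths are in mm, angles in rad, forces in N, time in s.
With the tool pointing down it reaches from about 275 to 1000 mm from the base axis. Payload 8.4 kg.
Tool frame: the origin (TCP) lies midway between the tips of the shut fingers; the grasp point (between the pads) lies 19 mm behind it; z points along the fingers, y is the line along which they close (so a half turn about z gives the same grasp; the last joint's range is limited). The gripper opens to 85 mm and grips with 20 to 120 N. Pads are 22 mm wide; open, the fingers measure 114 mm over their backs; the gripper's body (76 mm by 85 mm) begins 54 mm behind the grasp point. The pads swing forward as they close: fully open they stand 13 mm farther back than shut.
Start: joints at [1.106, 0.353, 1.633, -0, 1.155, -0.002], TCP at [279.033, 559.257, 203.981] pointing down, gripper open.
Joint ranges: [-2.63, 2.63], [-0.92, 2.1], [0.06, 2.66], [-1.3, 4.44], [0, 2.69], [-3.02, 3.02]. Speed limits (rad/s): [2.22, 2.22, 2.79, 3.14, 3.14, 3.14].

## Interface

Orientations are given as [roll, pitch, yaw] about the fixed x, y, z axes, in that order (R = Rz(yaw) Ry(pitch) Rx(roll)).
In Python, from rig import * gives the robot as it stands.
- The arm moves only by the shell command python3 -m jog 'ROWS' [FORCE]. ROWS is JSON, a list of rows, each an object of numbers: "x", "y", "z": the shift along the tool's x, y, z in cm; "spin": the turn about the tool's z in rad; "grip": the closure, from 0 (fully open) to 1 (shut). In form: [{"x": .., "y": .., "z": .., "spin": .., "grip": ..}, ...]. A call has 1 to 20 rows; each row shifts and turns the commanded pose from where the row before left it, along the tool's axes as they then stand; what a row does not reach is not made up. A row lasts 1/12 s, in which the tool goes at most 41.7 mm and 7.16 degrees, less where a joint would pass 70% of its speed; a pose out of reach is approached as far as the arm can. A call with a gripper value outside its range is refused whole. The fingers move at their own pace and stop on an object; FORCE is the grip in N (left out, the last holds). Time passes only in rows, so rows that do not move let the fingers close. It gives the time, the measured TCP pose, the force, the opening and the grip force at its end, in the units of the state.
- sense(): the state, without advancing time (a new reading comes with each control period).
- grab_frame(name): name is "scene" or "top" or "wrist"; returns a dict with "pixels" (420x560x3 uint8, blue, green, red), "camera_matrix" (3x3 intrinsics, pixels), "k1" (the pictures are not rectified: a ray, as slopes to the right and down, at radius r is drawn at 1 + k1 r^2 times it, then the intrinsics apply), "rvec" (rotation vector, rad) and "tvec" (3), from world to camera coordinates, as OpenCV has them; the wrist camera has in their place "T_tool_cam" (4x4, takes a point from camera to tool coordinates, whose origin is the TCP and whose axes are the flange's). Camera axes: x right, y down, z forward; pixel columns grow to the right and rows downward; lengths in mm; the calibration is good to about 2 mm. A picture is of the moment at which its call begins: read the wrist's pose just before it. There is no depth.
- sign_off(): hands the job in; it is judged then, once.
The state is a dict: "clock": time; "qpos": joint angles; "qvel": joint speeds; "joint_efforts": joint torques, N m; "eef_pos": TCP position; "tcp_rot": TCP orientation; "contact_force": force on the tool from outside, world axes, zero at the start; "wrist_torque": the same for the moment, N m; "opening": opening from 0.0 (shut) to 1.0 (fully open); "grasp_force": force on a finger pad.
Only numpy, scipy, OpenCV 4.12 (cv2) and the standard library are available. Lean on these libraries where they do the work, as an engineer would, in place of code of your own. Each camera call takes 0.05 s, during which the arm holds its last target. There are 200 camera calls.

## Working session

There is one attempt and no reset: what is moved stays moved. The work goes in short steps, Python scripts to look and compute and a shell command to move; the robot and the scene stay as the last step left them, time stands still between calls to the robot, and variables do not carry over. Pictures are saved under pics/ and viewed, at most 10 in all, crops included, and the job is handed in when it is done.

```bash
ls; mkdir -p pics; python3 - <<'E'
from rig import *
import cv2
s=sense();print(s)
for n in("scene","top"):
    f=grab_frame(n);cv2.imwrite(f"pics/{n}0.png",f["pixels"]);print(n,f["camera_matrix"],f["k1"],f["rvec"],f["tvec"])
f=grab_frame("wrist");print(f["T_tool_cam"],f["k1"],f["camera_matrix"]);cv2.imwrite("pics/w0.png",f["pixels"])
E
```

```text
pics
{'clock': 0.0, 'qpos': array([ 1.10559902e+00,  3.53676141e-01,  1.63414421e+00,  2.39046020e-05,
        1.15522570e+00, -2.39901742e-03]), 'qvel': array([ 8.00036826e-04, -9.97333682e-05, -1.34573648e-04, -1.97562261e-04,
        5.43162046e-04, -2.45731826e-05]), 'joint_efforts': array([-3.76557262e-03, -6.05278659e+01, -3.42047095e+01, -5.68002622e-05,
        9.59426514e-03,  8.03983312e-05]), 'eef_pos': array([278.78696808, 558.78220991, 203.23993077]), 'tcp_rot': array([-3.14013931e+00, -2.53426089e-05,  2.67878468e+00]), 'contact_force': array([-0.14830938, -0.66024977,  0.34459447]), 'wrist_torque': array([-0.00325352, -0.01801054, -0.03148189]), 'grasp_force': 0.0, 'opening': 1.0020510556578015}
scene [[414.27998902   0.         285.1186747 ]
 [  0.         414.27998902 211.70148961]
 [  0.           0.           1.        ]] -0.06190652453411108 [ 2.02800514  0.87407306 -0.46012302] [-341.86390982 -113.85944109 1475.65058439]
top [[434.30436489   0.         276.26475753]
 [  0.         434.30436489 216.12009414]
 [  0.           0.           1.        ]] -0.0015143896052633719 [ 2.15726085 -2.16964704  0.07494718] [  38.71039951  472.93071475 1272.67802717]
[[ 1.31710998e-03 -9.47510265e-01 -3.19722635e-01  8.24087210e+01]
 [ 9.99999130e-01  1.27059723e-03  3.54072264e-04 -8.50738222e-01]
 [ 7.07515909e-05 -3.19722824e-01  9.47511114e-01 -1.70469087e+02]
 [ 0.00000000e+00  0.00000000e+00  0.00000000e+00  1.00000000e+00]] -0.023411577263108475 [[357.95151045   0.         282.98878967]
 [  0.         357.95151045 207.79387003]
 [  0.           0.           1.        ]]
```

View pics/scene0.png

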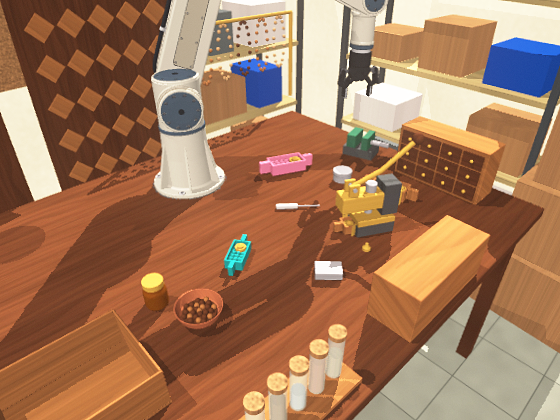

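View pics/top0.png

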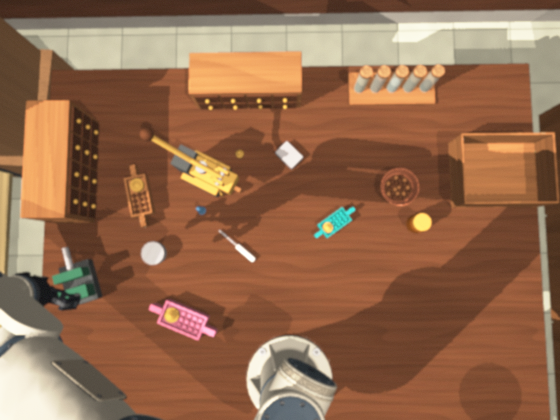

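The scene view shows the press at about (365,205), with a wooden tab sticking out of its mouth at (338,225). In the top view:
- The press runs from (180,155) to (237,185), with the mouth facing lower right and the tray's tab at (237,190).
- Possible trays are the one in the tunnel (237,190), a loose wooden one (137,195), a pink one (183,318) and a turquoise one (335,222).

The tray in the tunnel fits the description. I'll check that in a close crop.

```bash
cat > h.py <<'E'
from rig import *
import numpy as np, cv2
from scipy.spatial.transform import Rotation as Rn
def cam(f,s=None):
    if "rvec" in f:
        R=cv2.Rodrigues(np.array(f["rvec"],float))[0];t=np.array(f["tvec"],float).ravel();return R,t
    T=np.array(f["T_tool_cam"]);Rt=Rn.from_euler('xyz',s["tcp_rot"]).as_matrix()
    Rwc=Rt@T[:3,:3];c=Rt@T[:3,3]+s["eef_pos"];return Rwc.T,-Rwc.T@c
def ray(f,uv,s=None):
    R,t=cam(f,s);K=np.array(f["camera_matrix"])
    d=cv2.undistortPoints(np.array([[uv]],float),K,np.array([f["k1"],0,0,0.]))[0,0]
    return -R.T@t,R.T@np.array([d[0],d[1],1])
def onz(f,uv,z,s=None):
    c,d=ray(f,uv,s);return c+d*(z-c[2])/d[2]
def proj(f,p,s=None):
    R,t=cam(f,s);return cv2.projectPoints(np.array(p,float).reshape(-1,1,3),cv2.Rodrigues(R)[0],t,np.array(f["camera_matrix"]),np.array([f["k1"],0,0,0.]))[0][:,0]
E
python3 - <<'E'
from h import *
a=cv2.imread("pics/top0.png")[115:255,120:300];b=cv2.imread("pics/scene0.png")[165:265,280:440]
cv2.imwrite("pics/c1.png",cv2.resize(a,None,fx=4.4,fy=4.2,interpolation=cv2.INTER_CUBIC))
f=grab_frame("top")
for n,uv,z in[("fake seat",(137,185),23),("fake t1",(132,168),15),("fake t2",(143,222),15),("tab",(237,190),15),("anvil",(289,154),22),("cap",(240,154),24),("base",(290,375),0),("imam",(200,210),62),("awl",(238,245),7)]:print(n,onz(f,uv,z).round(0))
E
```

```text
fake seat [570. 457.  23.]
fake t1 [624. 476.  15.]
fake t2 [459. 438.  15.]
tab [554. 154.  15.]
anvil [661.  -3.  22.]
cap [662. 145.  24.]
base [ 7. -2.  0.]
imam [489. 257.  62.]
awl [388. 152.   7.]
```

View pics/c1.png

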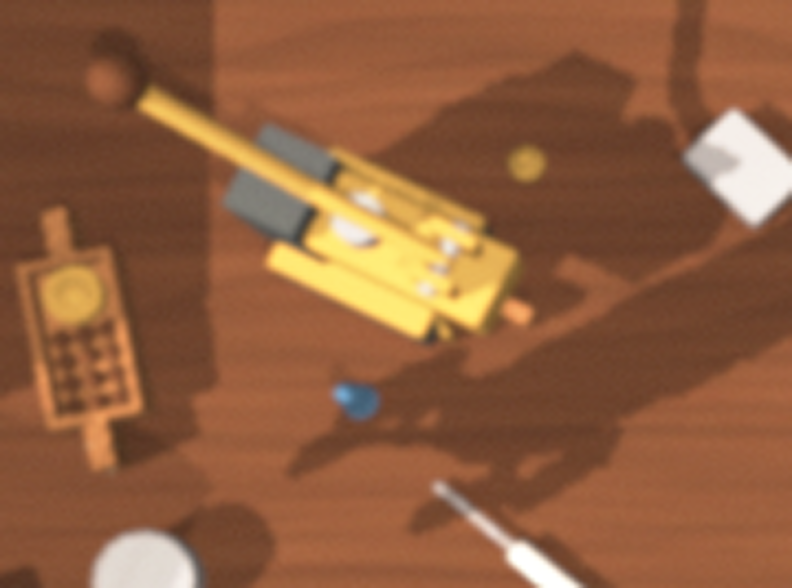

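The crop shows the press with a wooden tab at crop (520,312) sticking out under the head. The loose wooden tray at (80,340) is clearly the larger one, so the tray in the tunnel is the right choice. Next I'll work out the press frame from the roof and head edges.

```bash
python3 - <<'E'
from h import *
f=grab_frame("top")
g=lambda cx,cy,z:onz(f,(120+(cx+.5)/4.4-.5,115+(cy+.5)/4.2-.5),z)
P={k:g(*v) for k,v in dict(rl1=(266,262,52),rl2=(412,338,52),ru1=(337,150,52),ru2=(487,215,52),h1=(522,252,125),h2=(487,333,125),tabA=(535,308,30),tabB=(524,323,30)).items()}
for k,v in P.items():print(k,v.round(1))
d=lambda a,b:(np.linalg.norm(P[a]-P[b]).round(1),np.degrees(np.arctan2(*(P[a]-P[b])[1::-1])).round(1))
print(d('rl1','rl2'),d('ru1','ru2'),d('h1','h2'),d('tabA','tabB'))
# yellow hull of head in scene for cross-check
s=grab_frame("scene")
for yaw in (150,155,):pass
E
```

```text
rl1 [588.3 318.9  52. ]
rl2 [533.6 220.1  52. ]
ru1 [668. 272.  52.]
ru2 [620.4 170.3  52. ]
h1 [580.  138.6 125. ]
h2 [526.2 160.5 125. ]
tabA [557.6 140.2  30. ]
tabB [546.9 147.6  30. ]
(np.float64(112.9), np.float64(61.0)) (np.float64(112.2), np.float64(64.9)) (np.float64(58.1), np.float64(-22.1)) (np.float64(13.0), np.float64(-34.8))
```

The press direction comes out at about 63.5°, with the mouth near (573,190). The tab tip is at press x of about -51, which is plausible. The tool's y axis already points along press +x. I'll move in front of the mouth and look.

```bash
python3 -m jog '[{"y":-3.8},{"y":-3.8},{"y":-3.8},{"y":-3.8},{"y":-3.8},{"y":-3.8},{"y":-3.8},{"y":-3.8},{"x":-3.9},{"x":-3.9},{"x":-3.9},{"x":-3.9},{"x":-3.9},{"x":-3.9},{"x":-3.9},{"x":-3.9},{"x":-3.9},{"x":-3.9}]' 40; python3 -m jog '[{"x":-3.9},{},{}]'
python3 - <<'E'
from h import *
s=sense();f=grab_frame("wrist");cv2.imwrite("pics/w1.png",f["pixels"])
print(s["eef_pos"],s["tcp_rot"],s["contact_force"],s["qpos"].round(2))
E
```

```text
[278.95936453 559.0884251  203.73840738] [-3.14108369e+00  7.71861608e-06  2.67882897e+00] [0.12627765 0.02085803 0.00714914] [ 1.11  0.35  1.63 -0.    1.16 -0.  ]schema error: expected keys x, y, z, spin, grip
schema error: expected keys x, y, z, spin, grip
```

View pics/w1.png

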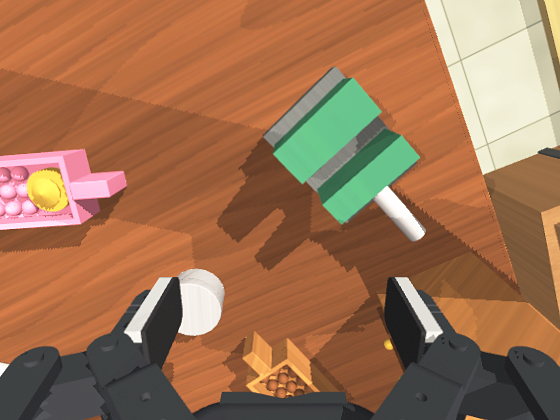

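The wrist view shows the open fingers and their wide knuckles, and every row must give all five keys. I'm meant to lean under the head, but rows only spin about tool z. Before going on I'll check the jog tool's own documentation.

The docs add nothing. With rows like these, a lean can only come from the "approached as far as the arm can" behaviour at the edge of reach. The arm already stands in the press's azimuth, 63.4°, so a lean gained here would point along press +x. I'll test it straight up in free space.

```bash
R='{"x":0,"y":0,"z":-4,"spin":0,"grip":0}'; python3 -m jog '[{"x":0,"y":0,"z":-4,"spin":0,"grip":0},{"x":0,"y":0,"z":-4,"spin":0,"grip":0},{"x":0,"y":0,"z":-4,"spin":0,"grip":0},{"x":0,"y":0,"z":-4,"spin":0,"grip":0},{"x":0,"y":0,"z":-4,"spin":0,"grip":0},{"x":0,"y":0,"z":-4,"spin":0,"grip":0},{"x":0,"y":0,"z":-4,"spin":0,"grip":0},{"x":0,"y":0,"z":-4,"spin":0,"grip":0},{"x":0,"y":0,"z":-4,"spin":0,"grip":0},{"x":0,"y":0,"z":-4,"spin":0,"grip":0},{"x":0,"y":0,"z":-4,"spin":0,"grip":0},{"x":0,"y":0,"z":-4,"spin":0,"grip":0}]' 40; python3 -c "
from rig import *
s=sense();print(s['qpos'].round(3),s['clock'])"
```

```text
clock: 1.35
eef_pos: [278.7, 558.5, 686.2]
tcp_rot: [3.141, -0.0, 2.679]
contact_force: [0.4, 1.1, 0.9]
opening: 1.001
grasp_force: 0.0
[ 1.106e+00  3.200e-01  6.680e-01  0.000e+00  2.152e+00 -2.000e-03] 1.35
```

```bash
python3 -m jog '[{"x":0,"y":0,"z":-4,"spin":0,"grip":0},{"x":0,"y":0,"z":-4,"spin":0,"grip":0},{"x":0,"y":0,"z":-4,"spin":0,"grip":0},{"x":0,"y":0,"z":-4,"spin":0,"grip":0},{"x":0,"y":0,"z":-4,"spin":0,"grip":0},{"x":0,"y":0,"z":-4,"spin":0,"grip":0}]'; python3 -c "
from rig import *
s=sense();print(s['qpos'].round(3),s['clock'])"
```

```text
clock: 1.85
eef_pos: [260.0, 521.2, 821.0]
tcp_rot: [3.103, -0.0, 2.679]
contact_force: [0.2, -0.2, 0.6]
opening: 0.999
grasp_force: 0.0
[ 1.105e+00  4.810e-01  6.200e-02  0.000e+00  2.560e+00 -2.000e-03] 1.85
```

A lean of 0.04 rad towards press +x has appeared. I'll see whether it builds up when I push further.

```bash
python3 -m jog '[{"x":0,"y":4,"z":0,"spin":0,"grip":0},{"x":0,"y":4,"z":0,"spin":0,"grip":0},{"x":0,"y":4,"z":0,"spin":0,"grip":0},{"x":0,"y":4,"z":0,"spin":0,"grip":0},{"x":0,"y":4,"z":0,"spin":0,"grip":0},{"x":0,"y":4,"z":0,"spin":0,"grip":0}]'; python3 -c "
from rig import *
s=sense();print(s['qpos'].round(3),s['clock'])"
```

```text
clock: 2.35
eef_pos: [330.4, 662.1, 733.8]
tcp_rot: [3.008, 0.0, 2.679]
contact_force: [-0.2, -0.1, 0.1]
opening: 1.001
grasp_force: 0.0
[ 1.106e+00  6.260e-01  5.800e-02  0.000e+00  2.324e+00 -2.000e-03] 2.35
```

```bash
python3 -m jog '[{"x":0,"y":0,"z":-4,"spin":0,"grip":0},{"x":0,"y":0,"z":-4,"spin":0,"grip":0},{"x":0,"y":0,"z":-4,"spin":0,"grip":0},{"x":0,"y":0,"z":-4,"spin":0,"grip":0},{"x":0,"y":0,"z":-4,"spin":0,"grip":0},{"x":0,"y":0,"z":-4,"spin":0,"grip":0}]'; python3 -c "
from rig import *
s=sense();print(s['qpos'].round(3),s['clock'])"
```

```text
clock: 2.85
eef_pos: [275.7, 552.5, 851.5]
tcp_rot: [2.913, 0.0, 2.679]
contact_force: [-0.0, 1.1, 0.7]
opening: 1.001
grasp_force: 0.0
[ 1.105e+00  4.450e-01  5.800e-02  1.000e-03  2.411e+00 -2.000e-03] 2.85
```

The lean accumulates, by about 0.1 rad per half second. I'll keep going until it's about 0.72.

```bash
python3 -m jog '[{"x":0,"y":2.9,"z":-2.9,"spin":0,"grip":0},{"x":0,"y":2.9,"z":-2.9,"spin":0,"grip":0},{"x":0,"y":2.9,"z":-2.9,"spin":0,"grip":0},{"x":0,"y":2.9,"z":-2.9,"spin":0,"grip":0},{"x":0,"y":2.9,"z":-2.9,"spin":0,"grip":0},{"x":0,"y":2.9,"z":-2.9,"spin":0,"grip":0},{"x":0,"y":2.9,"z":-2.9,"spin":0,"grip":0},{"x":0,"y":2.9,"z":-2.9,"spin":0,"grip":0}]'; python3 -c "
from rig import *
s=sense();print(s['qpos'].round(3),s['clock'])"
```

```text
clock: 3.52
eef_pos: [287.1, 575.3, 894.9]
tcp_rot: [2.728, -0.0, 2.679]
contact_force: [-0.7, -0.5, 0.2]
opening: 0.996
grasp_force: 0.0
[ 1.105e+00  4.020e-01  5.900e-02  2.000e-03  2.267e+00 -2.000e-03] 3.5167
```

```bash
python3 -m jog '[{"x":0,"y":2.9,"z":-2.9,"spin":0,"grip":0},{"x":0,"y":2.9,"z":-2.9,"spin":0,"grip":0},{"x":0,"y":2.9,"z":-2.9,"spin":0,"grip":0},{"x":0,"y":2.9,"z":-2.9,"spin":0,"grip":0},{"x":0,"y":2.9,"z":-2.9,"spin":0,"grip":0},{"x":0,"y":2.9,"z":-2.9,"spin":0,"grip":0},{"x":0,"y":2.9,"z":-2.9,"spin":0,"grip":0},{"x":0,"y":2.9,"z":-2.9,"spin":0,"grip":0},{"x":0,"y":2.9,"z":-2.9,"spin":0,"grip":0},{"x":0,"y":2.9,"z":-2.9,"spin":0,"grip":0},{"x":0,"y":2.9,"z":-2.9,"spin":0,"grip":0},{"x":0,"y":2.9,"z":-2.9,"spin":0,"grip":0},{"x":0,"y":2.9,"z":-2.9,"spin":0,"grip":0}]'; python3 -c "
from rig import *
s=sense();print(s['qpos'].round(3),s['clock'])"
```

```text
clock: 4.6
eef_pos: [267.2, 535.5, 1024.2]
tcp_rot: [2.4, -0.0, 2.679]
contact_force: [0.6, -0.4, -0.4]
opening: 1.001
grasp_force: 0.0
[ 1.104e+00  2.520e-01  5.900e-02  3.000e-03  2.089e+00 -2.000e-03] 4.6
```

The lean is 0.74 rad (42.5°), pointing along press +x, and the tool's y axis lies in the vertical plane. Next I'll back off from the limit, spin +90° so the fingers close across the tab, and travel to a hover point.

```bash
python3 -m jog '[{"x":0,"y":-4,"z":0,"spin":0,"grip":0},{"x":0,"y":-4,"z":0,"spin":0,"grip":0},{"x":0,"y":-4,"z":0,"spin":0,"grip":0},{"x":0,"y":-2,"z":2,"spin":0.1208,"grip":0},{"x":0,"y":0,"z":3,"spin":0.1208,"grip":0},{"x":0,"y":0,"z":3,"spin":0.1208,"grip":0},{"x":0,"y":0,"z":3,"spin":0.1208,"grip":0},{"x":0,"y":0,"z":3,"spin":0.1208,"grip":0},{"x":0,"y":0,"z":3,"spin":0.1208,"grip":0},{"x":0,"y":0,"z":3,"spin":0.1208,"grip":0},{"x":0,"y":0,"z":3,"spin":0.1208,"grip":0},{"x":0,"y":0,"z":3,"spin":0.1208,"grip":0},{"x":0,"y":0,"z":3,"spin":0.1208,"grip":0},{"x":0,"y":0,"z":3,"spin":0.1208,"grip":0},{"x":0,"y":0,"z":3,"spin":0.1208,"grip":0},{"x":0,"y":0,"z":3,"spin":0.1208,"grip":0}]'
cat >> h.py <<'E'
# press frame estimate
PO=np.array([573.,190,0]);PY=np.radians(63.5)
def PR():
    c,s=np.cos(PY),np.sin(PY);return np.array([[c,-s,0],[s,c,0],[0,0,1]])
def w2p(p):return PR().T@(np.asarray(p)-PO)
def p2w(p):return PR()@np.asarray(p,float)+PO
def st(target=None):
    s=sense();R=Rn.from_euler('xyz',s["tcp_rot"]).as_matrix()
    print("t",round(s["clock"],2),"TCPpress",w2p(s["eef_pos"]).round(1),"lean",np.degrees(np.arccos(-R[2,2])).round(1),"q",s["qpos"].round(2),"F",s["contact_force"].round(1),"open",round(s["opening"],2),"gf",round(s["grasp_force"],1))
    print("axes in press (cols x,y,z)\n",(PR().T@R).round(3))
    if target is not None:print("tool delta cm",(R.T@(p2w(target)-s["eef_pos"])/10).round(2))
    return s
E
python3 -c "
from h import *
st((-135,0,120))"
```

```text
clock: 5.93
eef_pos: [353.0, 707.6, 688.0]
tcp_rot: [-3.136, -0.741, 1.1]
contact_force: [-0.0, 0.5, 0.1]
opening: 1.002
grasp_force: 0.0
t 5.93 TCPpress [365.1 427.8 688. ] lean 42.4 q [1.11 0.09 1.15 0.   1.15 1.57] F [-0.   0.5  0.1] open 1.0 gf 0.0
axes in press (cols x,y,z)
 [[ 0.738 -0.004  0.675]
 [-0.006 -1.    -0.   ]
 [ 0.675 -0.004 -0.738]]
tool delta cm [-74.98  43.21   8.19]
```

```bash
python3 -m jog '[{"x":-4,"y":0,"z":0.9,"spin":0,"grip":0},{"x":-4,"y":0,"z":0.9,"spin":0,"grip":0},{"x":-4,"y":0,"z":0.9,"spin":0,"grip":0},{"x":-4,"y":0,"z":0.9,"spin":0,"grip":0},{"x":-4,"y":0,"z":0.9,"spin":0,"grip":0},{"x":-4,"y":0,"z":0.9,"spin":0,"grip":0},{"x":-4,"y":0,"z":0.9,"spin":0,"grip":0},{"x":-4,"y":0,"z":0.9,"spin":0,"grip":0},{"x":-4,"y":0,"z":0.9,"spin":0,"grip":0},{"x":-2.6,"y":2.88,"z":0,"spin":0,"grip":0},{"x":-2.6,"y":2.88,"z":0,"spin":0,"grip":0},{"x":-2.6,"y":2.88,"z":0,"spin":0,"grip":0},{"x":-2.6,"y":2.88,"z":0,"spin":0,"grip":0},{"x":-2.6,"y":2.88,"z":0,"spin":0,"grip":0},{"x":-2.6,"y":2.88,"z":0,"spin":0,"grip":0},{"x":-2.6,"y":2.88,"z":0,"spin":0,"grip":0},{"x":-2.6,"y":2.88,"z":0,"spin":0,"grip":0}]'
python3 -c "
from h import *
st((-135,0,120))"
```

```text
clock: 7.35
eef_pos: [381.4, 303.5, 261.6]
tcp_rot: [3.139, -0.736, 1.112]
contact_force: [1.5, 0.5, -0.5]
opening: 1.001
grasp_force: 0.0
t 7.35 TCPpress [ 16.1 222.1 261.6] lean 42.2 q [ 0.29 -0.18  2.32  0.92  0.67  0.1 ] F [ 1.5  0.5 -0.5] open 1.0 gf 0.0
axes in press (cols x,y,z)
 [[ 0.741  0.002  0.671]
 [ 0.003 -1.    -0.001]
 [ 0.671  0.002 -0.741]]
tool delta cm [-20.76  22.15   0.37]
```

```bash
python3 -m jog '[{"x":-2.6,"y":2.75,"z":0,"spin":0,"grip":0},{"x":-2.6,"y":2.75,"z":0,"spin":0,"grip":0},{"x":-2.6,"y":2.75,"z":0,"spin":0,"grip":0},{"x":-2.6,"y":2.75,"z":0,"spin":0,"grip":0},{"x":-2.6,"y":2.75,"z":0,"spin":0,"grip":0},{"x":-2.6,"y":2.75,"z":0,"spin":0,"grip":0},{"x":-2.6,"y":2.75,"z":0,"spin":0,"grip":0},{"x":-2.6,"y":2.75,"z":0,"spin":0,"grip":0},{"x":0,"y":0,"z":0,"spin":0,"grip":0},{"x":0,"y":0,"z":0,"spin":0,"grip":0}]'
python3 -c "
from h import *
s=st((-34,0,10));f=grab_frame('wrist');cv2.imwrite('pics/w2.png',f['pixels'])
for n,p in dict(tabtip=(-51,0,30),headL=(-45,28,75),headR=(-45,-28,75),mouth=(0,0,0)).items(): print(n,proj(f,p2w(p),s).round(0))"
```

```text
clock: 8.18
eef_pos: [509.6, 66.5, 120.4]
tcp_rot: [-3.139, -0.732, 1.106]
contact_force: [-0.3, 2.3, -0.2]
opening: 0.998
grasp_force: 0.0
t 8.18 TCPpress [-138.9    1.7  120.4] lean 41.9 q [-0.37  0.33  2.18  1.04  0.88 -0.71] F [-0.3  2.3 -0.2] open 1.0 gf 0.0
axes in press (cols x,y,z)
 [[ 0.744 -0.001  0.668]
 [-0.002 -1.     0.001]
 [ 0.668 -0.002 -0.744]]
tool delta cm [ 0.43  0.17 15.22]
tabtip [[285. 182.]]
headL [[248. 147.]]
headR [[323. 147.]]
mouth [[285. 150.]]
```

View pics/w2.png

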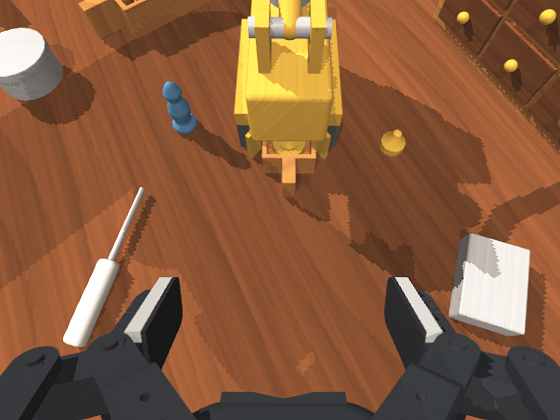

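The wrist view shows the tray's seat end at (289,150) with its finial visible and the tab pointing at me, columns 282–297 and rows 158–195. The head is above it with corners near (249,138) and (330,138). The awl (100,290), anvil (490,285), cap (393,142) and imam (180,110) are all clear of the way. I'll crop it to get exact corners.

```bash
python3 -c "
import cv2
a=cv2.imread('pics/w2.png')[95:205,225:355];cv2.imwrite('pics/c2.png',cv2.resize(a,None,fx=5,fy=5,interpolation=cv2.INTER_CUBIC))"
```

```text
(no output)
```

View pics/c2.png

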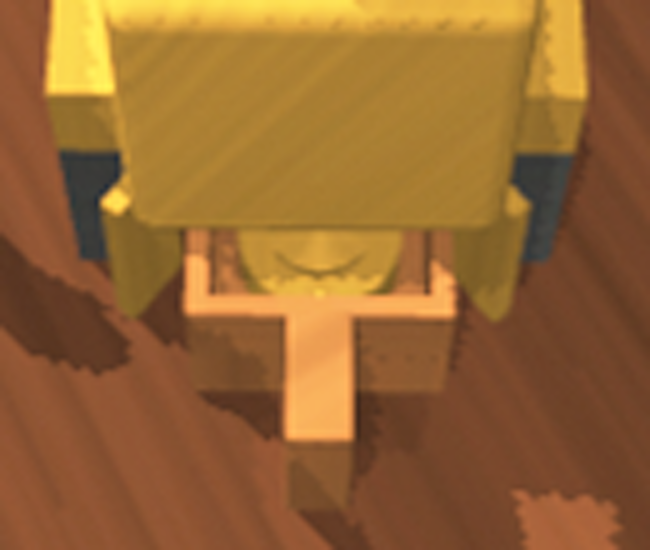

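The tab top end is at (282–296, 183), the head's lower corners at (252,140) and (326,140), and the flare feet at (251,158.6) and (324,158.6). I'll convert these to positions.

```bash
python3 -c "
from h import *
s=sense();f=grab_frame('wrist')
g=lambda cx,cy,z:w2p(onz(f,(225+(cx+.5)/5-.5,95+(cy+.5)/5-.5),z,s)).round(1)
for n,a in dict(hL=(135,225,75),hR=(507,225,75),fL=(132,318,0),fR=(497,318,0),rL=(48,95,52),rR=(588,98,52),tipL=(285,440,30),tipR=(354,440,30),tabrootL=(287,315,30),tabrootR=(355,315,30),bodyL=(186,312,28),bodyR=(456,312,28)).items():print(n,g(*a))
st((-34,-2.5,10))"
```

```text
hL [-37.   27.1  75. ]
hR [-36.9 -29.2  75. ]
fL [-7.9 34.9  0. ]
fR [ -7.9 -36.7   0. ]
rL [ 5.2 45.6 52. ]
rR [  4.7 -47.6  52. ]
tipL [-50.3   4.6  30. ]
tipR [-50.3  -7.2  30. ]
tabrootL [-25.5   4.3  30. ]
tabrootR [-25.4  -7.7  30. ]
bodyL [-23.6  22.3  28. ]
bodyR [-23.6 -25.8  28. ]
t 8.28 TCPpress [-137.6    3.5  121.6] lean 42.0 q [-0.37  0.33  2.18  1.04  0.88 -0.71] F [ 0.2  0.1 -0.4] open 1.0 gf 0.0
axes in press (cols x,y,z)
 [[ 0.744  0.002  0.669]
 [ 0.001 -1.     0.002]
 [ 0.669 -0.001 -0.744]]
tool delta cm [ 0.25  0.63 15.23]
```

The widths come out right (56, 72, 93 and 12 mm). The press origin shifts by about (+6, -1.2) in its own frame, which puts the tab tip at x = -56. Updating and approaching.

```bash
cat >> h.py <<'E'
PO=PO+PR()@np.array([6,-1.2,0])
E
python3 -c "
from h import *
st((-40,-0.3,11))"
```

```text
t 8.28 TCPpress [-143.6    4.7  121.6] lean 42.0 q [-0.37  0.33  2.18  1.04  0.88 -0.71] F [ 0.2  0.1 -0.4] open 1.0 gf 0.0
axes in press (cols x,y,z)
 [[ 0.744  0.002  0.669]
 [ 0.001 -1.     0.002]
 [ 0.669 -0.001 -0.744]]
tool delta cm [ 0.31  0.53 15.15]
```

```bash
python3 -m jog '[{"x":0.3,"y":0.4,"z":2.5,"spin":0,"grip":0},{"x":0,"y":0,"z":2.5,"spin":0,"grip":0},{"x":0,"y":0,"z":2.5,"spin":0,"grip":0},{"x":0,"y":0,"z":2.5,"spin":0,"grip":0},{"x":0,"y":0,"z":2,"spin":0,"grip":0},{"x":0,"y":0,"z":1.5,"spin":0,"grip":0},{"x":0,"y":0,"z":1,"spin":0,"grip":0},{"x":0,"y":0,"z":0,"spin":0,"grip":0},{"x":0,"y":0,"z":0,"spin":0,"grip":0}]'
python3 -c "
from h import *
st((-40,-0.3,11))"
```

```text
clock: 9.03
eef_pos: [555.7, 156.5, 16.4]
tcp_rot: [-3.141, -0.733, 1.112]
contact_force: [-0.1, 0.2, 0.7]
opening: 1.001
grasp_force: 0.0
t 9.03 TCPpress [-43.7   1.7  16.4] lean 42.0 q [-0.15  0.58  2.16  1.41  0.7  -0.95] F [-0.1  0.2  0.7] open 1.0 gf 0.0
axes in press (cols x,y,z)
 [[ 0.743  0.004  0.669]
 [ 0.003 -1.     0.003]
 [ 0.669 -0.    -0.743]]
tool delta cm [-0.09  0.2   0.65]
```

Now the last bit in, then close at 40 N.

```bash
python3 -m jog '[{"x":0,"y":0.2,"z":0.5,"spin":0,"grip":0},{"x":0,"y":0,"z":0,"spin":0,"grip":1},{"x":0,"y":0,"z":0,"spin":0,"grip":1},{"x":0,"y":0,"z":0,"spin":0,"grip":1},{"x":0,"y":0,"z":0,"spin":0,"grip":1},{"x":0,"y":0,"z":0,"spin":0,"grip":1},{"x":0,"y":0,"z":0,"spin":0,"grip":1},{"x":0,"y":0,"z":0,"spin":0,"grip":1},{"x":0,"y":0,"z":0,"spin":0,"grip":1},{"x":0,"y":0,"z":0,"spin":0,"grip":1}]' 40
python3 -c "
from h import *
st((-160,-0.3,11))"
```

```text
clock: 9.87
eef_pos: [559.7, 157.3, 11.9]
tcp_rot: [-3.141, -0.732, 1.109]
contact_force: [-0.1, -0.0, -0.8]
opening: 0.001
grasp_force: 0.0
t 9.87 TCPpress [-41.2  -1.4  11.9] lean 42.0 q [-0.15  0.59  2.15  1.42  0.7  -0.96] F [-0.1 -0.  -0.8] open 0.0 gf 0.0
axes in press (cols x,y,z)
 [[ 0.744  0.002  0.669]
 [ 0.001 -1.     0.002]
 [ 0.669 -0.001 -0.744]]
tool delta cm [-8.89 -0.13 -7.88]
```

The gripper closed on nothing, so I'll look.

```bash
python3 -c "
from h import *
f=grab_frame('wrist');s=sense();cv2.imwrite('pics/w3.png',f['pixels'])
g=grab_frame('scene');a=cv2.resize(g['pixels'][170:270,300:440],None,fx=4,fy=4)
b=np.zeros((600,800,3),np.uint8);b[:420,:560]=f['pixels'];b2=cv2.resize(a,(400,286));
o=np.vstack([cv2.resize(f['pixels'],(427,320)),cv2.resize(a,(427,280))]);cv2.imwrite('pics/o3.png',o)"
```

```text
(no output)
```

View pics/o3.png

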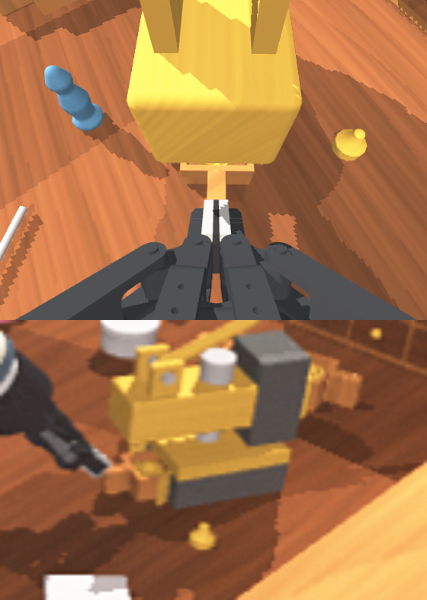

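```bash
python3 -c "
from h import *
s=st()
w=grab_frame('wrist');g=grab_frame('scene')
P=dict(TCP=s['eef_pos'],tipT=p2w((-56,0,30)),tipB=p2w((-56,0,1)),rootT=p2w((-30,0,30)),head=p2w((-45,0,75)),headL=p2w((-45,-28,75)),headTL=p2w((-45,-28,125)),cap=p2w((0,-100,24)))
for n,p in P.items():
  a=proj(w,p,s)[0];b=proj(g,p)[0];print(n,'w427',(a*.7625).round(0),'scene o3',((b-[300,170])*427/140).round(0)+[0,320],b.round(0))
cv2.imwrite('pics/o4.png',cv2.resize(g['pixels'][195:245,310:385],None,fx=10,fy=10,interpolation=cv2.INTER_CUBIC))
"
```

```text
t 9.97 TCPpress [-41.2  -1.4  11.9] lean 42.0 q [-0.15  0.59  2.15  1.42  0.7  -0.96] F [ 0.3 -0.2  1.2] open -0.01 gf 0.0
axes in press (cols x,y,z)
 [[ 0.744  0.002  0.669]
 [ 0.001 -1.     0.002]
 [ 0.669 -0.001 -0.744]]
TCP w427 [216. 192.] scene o3 [117. 494.] [338. 227.]
tipT w427 [214. 207.] scene o3 [103. 481.] [334. 223.]
tipB w427 [214. 217.] scene o3 [101. 505.] [333. 231.]
rootT w427 [214. 167.] scene o3 [128. 476.] [342. 221.]
head w427 [213. 162.] scene o3 [117. 440.] [338. 209.]
headL w427 [272. 162.] scene o3 [129. 456.] [342. 215.]
headTL w427 [303.  99.] scene o3 [133. 410.] [344. 200.]
cap w427 [355. 131.] scene o3 [202. 537.] [366. 241.]
```

View pics/o4.png

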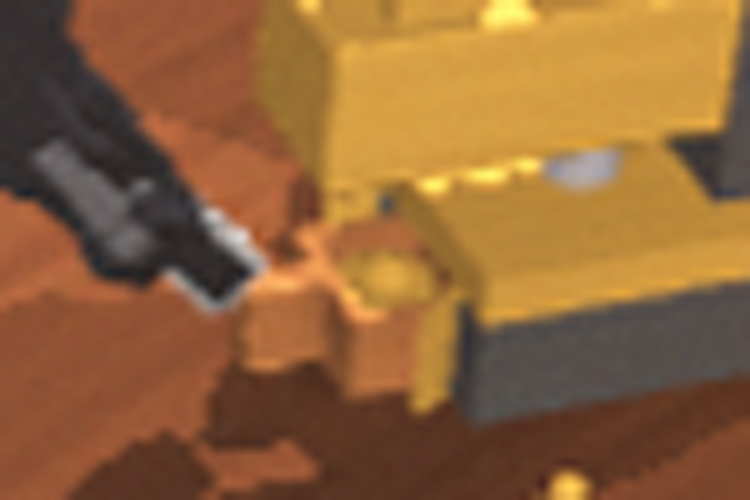

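The scene view shows the shut fingertips at crop (245,285), just outside the top of the tab's outer end at (250,290). So the tips stand about 15 mm short along tool z. I'll open, go 17 mm further in while watching the force, and close again.

```bash
python3 -m jog '[{"x":0,"y":0,"z":-0.5,"spin":0,"grip":0},{"x":0,"y":0,"z":0,"spin":0,"grip":0},{"x":0,"y":0,"z":0,"spin":0,"grip":0},{"x":0,"y":0,"z":0,"spin":0,"grip":0},{"x":0,"y":0,"z":0,"spin":0,"grip":0},{"x":0,"y":0,"z":0.6,"spin":0,"grip":0},{"x":0,"y":0,"z":0.6,"spin":0,"grip":0},{"x":0,"y":0,"z":0.5,"spin":0,"grip":0},{"x":0,"y":0,"z":0.5,"spin":0,"grip":0},{"x":0,"y":0,"z":0,"spin":0,"grip":0}]'
python3 -c "
from h import *
st()"
```

```text
clock: 10.9
eef_pos: [564.5, 168.3, -1.7]
tcp_rot: [-3.139, -0.732, 1.109]
contact_force: [-0.3, -0.6, -0.1]
opening: 0.999
grasp_force: 0.0
t 10.9 TCPpress [-29.2  -0.9  -1.7] lean 41.9 q [-0.12  0.62  2.14  1.47  0.69 -0.99] F [-0.3 -0.6 -0.1] open 1.0 gf 0.0
axes in press (cols x,y,z)
 [[ 0.744  0.003  0.668]
 [ 0.001 -1.     0.003]
 [ 0.668 -0.002 -0.744]]
```

```bash
python3 -m jog '[{"x":0,"y":0,"z":0,"spin":0,"grip":1},{"x":0,"y":0,"z":0,"spin":0,"grip":1},{"x":0,"y":0,"z":0,"spin":0,"grip":1},{"x":0,"y":0,"z":0,"spin":0,"grip":1},{"x":0,"y":0,"z":0,"spin":0,"grip":1},{"x":0,"y":0,"z":0,"spin":0,"grip":1},{"x":0,"y":0,"z":0,"spin":0,"grip":1},{"x":0,"y":0,"z":0,"spin":0,"grip":1},{"x":0,"y":0,"z":0,"spin":0,"grip":1}]' 40
python3 -c "
from h import *
st()"
```

```text
clock: 11.65
eef_pos: [565.0, 167.4, -0.5]
tcp_rot: [-3.141, -0.733, 1.11]
contact_force: [-1.2, -2.5, 3.9]
opening: 0.123
grasp_force: 42.6
t 11.65 TCPpress [-29.8  -1.7  -0.5] lean 42.0 q [-0.12  0.62  2.14  1.47  0.69 -0.99] F [-1.2 -2.5  3.9] open 0.12 gf 42.6
axes in press (cols x,y,z)
 [[ 0.743  0.002  0.669]
 [ 0.001 -1.     0.001]
 [ 0.669 -0.    -0.743]]
```

It has the tab: the opening is 10.5 mm at 42 N. Drawing it straight out by 170 mm.

```bash
python3 -m jog '[{"x":-0.4,"y":0,"z":-0.4,"spin":0,"grip":1},{"x":-0.8,"y":0,"z":-0.72,"spin":0,"grip":1},{"x":-1.2,"y":0,"z":-1.08,"spin":0,"grip":1},{"x":-1.3,"y":0,"z":-1.17,"spin":0,"grip":1},{"x":-1.3,"y":0,"z":-1.17,"spin":0,"grip":1},{"x":-1.3,"y":0,"z":-1.17,"spin":0,"grip":1},{"x":-1.3,"y":0,"z":-1.17,"spin":0,"grip":1},{"x":-1.3,"y":0,"z":-1.17,"spin":0,"grip":1},{"x":-1.3,"y":0,"z":-1.17,"spin":0,"grip":1},{"x":-1.2,"y":0,"z":-1.08,"spin":0,"grip":1},{"x":-0.8,"y":0,"z":-0.72,"spin":0,"grip":1},{"x":-0.4,"y":0,"z":-0.4,"spin":0,"grip":1},{"x":0,"y":0,"z":0,"spin":0,"grip":1},{"x":0,"y":0,"z":0,"spin":0,"grip":1}]'
python3 -c "
from h import *
st()"
```

```text
clock: 12.82
eef_pos: [489.1, 14.9, -0.2]
tcp_rot: [-3.141, -0.732, 1.109]
contact_force: [-1.0, -0.4, -1.3]
opening: 0.122
grasp_force: 42.1
t 12.82 TCPpress [-2.001e+02 -1.900e+00 -2.000e-01] lean 41.9 q [-0.5   0.61  2.2   1.18  0.81 -1.09] F [-1.  -0.4 -1.3] open 0.12 gf 42.1
axes in press (cols x,y,z)
 [[ 0.744  0.001  0.668]
 [ 0.    -1.     0.001]
 [ 0.668 -0.001 -0.744]]
```

The tray is out, with its origin near x = -155. I'll release it, back off and travel to the near side of the base at azimuth 63.5°, where the inner reach limit should take the lean off again.

```bash
python3 -m jog '[{"x":0,"y":0,"z":0,"spin":0,"grip":0},{"x":0,"y":0,"z":0,"spin":0,"grip":0},{"x":0,"y":0,"z":0,"spin":0,"grip":0},{"x":0,"y":0,"z":0,"spin":0,"grip":0},{"x":0,"y":0,"z":-2,"spin":0,"grip":0},{"x":0,"y":0,"z":-4,"spin":0,"grip":0},{"x":0,"y":0,"z":-4,"spin":0,"grip":0},{"x":2.33,"y":-3.06,"z":0,"spin":0,"grip":0},{"x":2.33,"y":-3.06,"z":0,"spin":0,"grip":0},{"x":2.33,"y":-3.06,"z":0,"spin":0,"grip":0},{"x":2.33,"y":-3.06,"z":0,"spin":0,"grip":0},{"x":2.33,"y":-3.06,"z":0,"spin":0,"grip":0},{"x":2.33,"y":-3.06,"z":0,"spin":0,"grip":0},{"x":2.33,"y":-3.06,"z":0,"spin":0,"grip":0},{"x":2.33,"y":-3.06,"z":0,"spin":0,"grip":0},{"x":2.33,"y":-3.06,"z":0,"spin":0,"grip":0},{"x":2.33,"y":-3.06,"z":0,"spin":0,"grip":0},{"x":2.33,"y":-3.06,"z":0,"spin":0,"grip":0},{"x":2.33,"y":-3.06,"z":0,"spin":0,"grip":0}]'
python3 -c "
from h import *
s=st();f=grab_frame('top');cv2.imwrite('pics/t2.png',f['pixels'])"
```

```text
clock: 14.4
eef_pos: [246.0, 269.8, 240.4]
tcp_rot: [-3.142, -0.72, 1.112]
contact_force: [1.0, 0.4, -1.0]
opening: 1.0
grasp_force: 0.0
t 14.4 TCPpress [-80.5 329.5 240.4] lean 41.2 q [ 0.34 -0.49  2.53  0.79  0.7   0.29] F [ 1.   0.4 -1. ] open 1.0 gf 0.0
axes in press (cols x,y,z)
 [[ 0.752  0.004  0.659]
 [ 0.003 -1.     0.002]
 [ 0.659 -0.    -0.752]]
```

```bash
python3 -m jog '[{"x":0,"y":-3.3,"z":0,"spin":0,"grip":0},{"x":0,"y":-3.3,"z":0,"spin":0,"grip":0},{"x":0,"y":-3.3,"z":0,"spin":0,"grip":0},{"x":-2.6,"y":0,"z":-2.3,"spin":0,"grip":0},{"x":-2.6,"y":0,"z":-2.3,"spin":0,"grip":0},{"x":-2.6,"y":0,"z":-2.3,"spin":0,"grip":0},{"x":-2.6,"y":0,"z":-2.3,"spin":0,"grip":0},{"x":-2.6,"y":0,"z":-2.3,"spin":0,"grip":0},{"x":-2.6,"y":0,"z":-2.3,"spin":0,"grip":0}]'
python3 -c "
from h import *
s=st()"
```

```text
clock: 15.2
eef_pos: [160.9, 194.9, 226.7]
tcp_rot: [-3.137, -0.644, 1.096]
contact_force: [-0.2, -0.2, -0.7]
opening: 0.999
grasp_force: 0.0
t 15.2 TCPpress [-185.5  372.1  226.7] lean 36.9 q [-0.08 -0.8   2.6   0.65  1.16  0.18] F [-0.2 -0.2 -0.7] open 1.0 gf 0.0
axes in press (cols x,y,z)
 [[ 0.8   -0.01   0.6  ]
 [-0.01  -1.    -0.003]
 [ 0.6   -0.004 -0.8  ]]
```

The lean does come off at the inner limit (41° to 37°), but the hand slid out of plane. I'll go back to the 63.5° plane and push inward and down.

```bash
python3 -m jog '[{"x":2,"y":-2,"z":1.5,"spin":0,"grip":0},{"x":2,"y":-2,"z":1.5,"spin":0,"grip":0},{"x":2,"y":-2,"z":1.5,"spin":0,"grip":0},{"x":-2,"y":0,"z":-1.5,"spin":0,"grip":0},{"x":-3.2,"y":0,"z":-2.4,"spin":0,"grip":0},{"x":-4,"y":0,"z":0,"spin":0,"grip":0},{"x":-4,"y":0,"z":0,"spin":0,"grip":0},{"x":-4,"y":0,"z":0,"spin":0,"grip":0},{"x":-4,"y":0,"z":0,"spin":0,"grip":0}]'
python3 -c "
from h import *
s=st()"
```

```text
clock: 15.95
eef_pos: [134.4, 134.8, 182.8]
tcp_rot: [-3.141, -0.506, 1.081]
contact_force: [0.6, -1.0, 0.2]
opening: 0.999
grasp_force: 0.0
t 15.95 TCPpress [-251.1  369.1  182.8] lean 29.0 q [-0.47 -0.8   2.63  0.52  1.33 -0.11] F [ 0.6 -1.   0.2] open 1.0 gf 0.0
axes in press (cols x,y,z)
 [[ 0.874 -0.027  0.485]
 [-0.024 -1.    -0.013]
 [ 0.485 -0.001 -0.875]]
```

```bash
python3 -m jog '[{"x":3.5,"y":0,"z":0,"spin":0,"grip":0},{"x":3.5,"y":-1,"z":0,"spin":0,"grip":0},{"x":3.5,"y":-2,"z":0,"spin":0,"grip":0},{"x":3,"y":-2.5,"z":0,"spin":0,"grip":0},{"x":1,"y":-2,"z":0,"spin":0,"grip":0},{"x":-4,"y":0,"z":0,"spin":0,"grip":0},{"x":-4,"y":0,"z":0,"spin":0,"grip":0},{"x":-4,"y":0,"z":0,"spin":0,"grip":0},{"x":-4,"y":0,"z":0,"spin":0,"grip":0},{"x":-4,"y":0,"z":0,"spin":0,"grip":0},{"x":-4,"y":0,"z":0,"spin":0,"grip":0}]'
python3 -c "
from h import *
s=st()"
```

```text
clock: 16.87
eef_pos: [110.4, 84.0, 158.8]
tcp_rot: [3.137, -0.361, 1.076]
contact_force: [0.3, -0.3, -0.3]
opening: 1.003
grasp_force: 0.0
t 16.87 TCPpress [-307.3  367.9  158.8] lean 20.7 q [-0.6  -0.79  2.63  0.37  1.35 -0.19] F [ 0.3 -0.3 -0.3] open 1.0 gf 0.0
axes in press (cols x,y,z)
 [[ 0.935 -0.033  0.353]
 [-0.03  -0.999 -0.016]
 [ 0.353  0.004 -0.936]]
```

```bash
python3 -m jog '[{"x":4,"y":0,"z":0,"spin":0,"grip":0},{"x":4,"y":0,"z":0,"spin":0,"grip":0},{"x":4,"y":0,"z":0,"spin":0,"grip":0},{"x":4,"y":0,"z":0,"spin":0,"grip":0},{"x":4,"y":0,"z":0,"spin":0,"grip":0},{"x":0,"y":-3.5,"z":0,"spin":0,"grip":0},{"x":0,"y":-3.5,"z":0,"spin":0,"grip":0},{"x":0,"y":-1,"z":0,"spin":0,"grip":0},{"x":0,"y":0,"z":0,"spin":0,"grip":0}]'
python3 -c "
from h import *
s=st()"
```

```text
clock: 17.62
eef_pos: [101.9, 125.5, 171.0]
tcp_rot: [-3.139, -0.307, 1.08]
contact_force: [-0.1, -0.4, -0.7]
opening: 1.005
grasp_force: 0.0
t 17.62 TCPpress [-273.9  394.   171. ] lean 17.6 q [ 0.46 -0.82  2.6   0.2   1.12  0.88] F [-0.1 -0.4 -0.7] open 1.01 gf 0.0
axes in press (cols x,y,z)
 [[ 0.953 -0.027  0.302]
 [-0.027 -1.    -0.006]
 [ 0.303 -0.003 -0.953]]
```

```bash
python3 -m jog '[{"x":4,"y":-0.7,"z":0,"spin":0,"grip":0},{"x":4,"y":-0.7,"z":0,"spin":0,"grip":0},{"x":4,"y":-0.7,"z":0,"spin":0,"grip":0},{"x":4,"y":-0.7,"z":0,"spin":0,"grip":0},{"x":3,"y":-0.7,"z":0,"spin":0,"grip":0},{"x":-4,"y":0,"z":0,"spin":0,"grip":0},{"x":-4,"y":0,"z":0,"spin":0,"grip":0},{"x":-4,"y":0,"z":0,"spin":0,"grip":0},{"x":-4,"y":0,"z":0,"spin":0,"grip":0},{"x":-4,"y":0,"z":0,"spin":0,"grip":0},{"x":-4,"y":0,"z":0,"spin":0,"grip":0}]'
python3 -c "
from h import *
s=st()"
```

```text
clock: 18.53
eef_pos: [85.4, 104.5, 164.4]
tcp_rot: [3.137, -0.267, 1.062]
contact_force: [0.5, -0.7, 0.7]
opening: 0.998
grasp_force: 0.0
t 18.53 TCPpress [-300.1  399.4  164.4] lean 15.3 q [ 0.47 -0.88  2.61  0.16  1.19  0.93] F [ 0.5 -0.7  0.7] open 1.0 gf 0.0
axes in press (cols x,y,z)
 [[ 0.963 -0.048  0.264]
 [-0.045 -0.999 -0.017]
 [ 0.264  0.004 -0.964]]
```

The limit is too close to the base column up here. Lower down the inner limit lies farther out (275 mm), so I'll go out, down and in again.

```bash
python3 -m jog '[{"x":4,"y":-0.6,"z":0,"spin":0,"grip":0},{"x":4,"y":-0.6,"z":0,"spin":0,"grip":0},{"x":4,"y":-0.6,"z":0,"spin":0,"grip":0},{"x":4,"y":-0.6,"z":0,"spin":0,"grip":0},{"x":4,"y":-0.6,"z":0,"spin":0,"grip":0},{"x":2,"y":0,"z":3,"spin":0,"grip":0},{"x":0,"y":0,"z":4,"spin":0,"grip":0},{"x":0,"y":0,"z":4,"spin":0,"grip":0},{"x":0,"y":0,"z":3,"spin":0,"grip":0},{"x":0,"y":0,"z":0,"spin":0,"grip":0}]'
python3 -c "
from h import *
s=st();f=grab_frame('top')
for u in [(150,309),(214,333),(183,318)]:print(onz(f,u,25).round(0), w2p(onz(f,u,25)).round(0))"
```

```text
clock: 19.37
eef_pos: [167.2, 276.5, 67.4]
tcp_rot: [3.137, -0.245, 1.055]
contact_force: [-0.4, -1.5, 0.3]
opening: 1.0
grasp_force: 0.0
t 19.37 TCPpress [-109.7  403.    67.4] lean 14.0 q [ 1.02 -0.01  2.53  0.01  0.38  1.52] F [-0.4 -1.5  0.3] open 1.0 gf 0.0
axes in press (cols x,y,z)
 [[ 0.969 -0.055  0.242]
 [-0.052 -0.998 -0.017]
 [ 0.242  0.004 -0.97 ]]
[201. 408.  25.] [ 23. 431.  25.]
[132. 219.  25.] [-177.  409.   25.]
[175. 310.  25.] [-76. 411.  25.]
```

```bash
python3 -m jog '[{"x":-4,"y":0,"z":-0.9,"spin":0,"grip":0},{"x":-4,"y":0,"z":-0.9,"spin":0,"grip":0},{"x":-4,"y":0,"z":-0.9,"spin":0,"grip":0},{"x":-4,"y":0,"z":-0.9,"spin":0,"grip":0},{"x":-4,"y":0,"z":-0.9,"spin":0,"grip":0},{"x":-4,"y":0,"z":-0.9,"spin":0,"grip":0}]'
python3 -c "
from h import *
s=st()"
```

```text
clock: 19.92
eef_pos: [80.8, 119.0, 129.9]
tcp_rot: [3.139, -0.219, 1.057]
contact_force: [1.3, 0.6, 0.5]
opening: 0.999
grasp_force: 0.0
t 19.92 TCPpress [-289.1  410.   129.9] lean 12.6 q [ 0.86 -0.73  2.66  0.05  1.    1.36] F [1.3 0.6 0.5] open 1.0 gf 0.0
axes in press (cols x,y,z)
 [[ 0.975 -0.052  0.217]
 [-0.05  -0.999 -0.014]
 [ 0.217  0.003 -0.976]]
```

```bash
python3 -m jog '[{"x":2.75,"y":-0.3,"z":2.05,"spin":0,"grip":0},{"x":2.75,"y":-0.3,"z":2.05,"spin":0,"grip":0},{"x":2.75,"y":-0.3,"z":2.05,"spin":0,"grip":0},{"x":2.75,"y":-0.3,"z":2.05,"spin":0,"grip":0},{"x":2.75,"y":-0.3,"z":2.05,"spin":0,"grip":0},{"x":-4,"y":0,"z":1,"spin":0,"grip":0},{"x":-4,"y":0,"z":1,"spin":0,"grip":0},{"x":-4,"y":0,"z":1,"spin":0,"grip":0}]'
python3 -c "
from h import *
s=st()"
```

```text
clock: 20.58
eef_pos: [109.4, 192.9, 53.9]
tcp_rot: [3.139, -0.157, 1.054]
contact_force: [0.6, -0.3, 0.1]
opening: 1.0
grasp_force: 0.0
t 20.58 TCPpress [-210.3  417.4   53.9] lean 9.0 q [ 1.05 -0.13  2.66 -0.01  0.46  1.58] F [ 0.6 -0.3  0.1] open 1.0 gf 0.0
axes in press (cols x,y,z)
 [[ 0.986 -0.055  0.155]
 [-0.054 -0.998 -0.011]
 [ 0.156  0.003 -0.988]]
```

```bash
python3 -m jog '[{"x":-4,"y":-0.2,"z":-0.3,"spin":0,"grip":0},{"x":-4,"y":-0.2,"z":-0.3,"spin":0,"grip":0},{"x":-4,"y":0,"z":0,"spin":0,"grip":0},{"x":-4,"y":0,"z":0,"spin":0,"grip":0}]'
python3 -c "
from h import *
s=st()"
```

```text
clock: 20.92
eef_pos: [53.9, 111.2, 114.9]
tcp_rot: [3.137, -0.105, 1.053]
contact_force: [-0.3, 1.4, 0.3]
opening: 1.0
grasp_force: 0.0
t 20.92 TCPpress [-308.1  430.6  114.9] lean 6.0 q [ 1.15 -0.62  2.66 -0.02  1.01  1.68] F [-0.3  1.4  0.3] open 1.0 gf 0.0
axes in press (cols x,y,z)
 [[ 0.993 -0.056  0.104]
 [-0.055 -0.998 -0.011]
 [ 0.105  0.005 -0.994]]
```

```bash
python3 -m jog '[{"x":3.4,"y":0,"z":1.4,"spin":0,"grip":0},{"x":3.4,"y":0,"z":1.6,"spin":0,"grip":0},{"x":3.4,"y":0,"z":1.6,"spin":0,"grip":0},{"x":3.4,"y":0,"z":1.6,"spin":0,"grip":0},{"x":3.4,"y":0,"z":1,"spin":0,"grip":0},{"x":-4,"y":0,"z":1,"spin":0,"grip":0},{"x":-4,"y":0,"z":1,"spin":0,"grip":0},{"x":-4,"y":0,"z":0,"spin":0,"grip":0},{"x":-4,"y":0,"z":0,"spin":0,"grip":0}]'
python3 -c "
from h import *
s=st()"
```

```text
clock: 21.67
eef_pos: [73.7, 152.9, 69.2]
tcp_rot: [3.133, -0.059, 1.052]
contact_force: [0.0, 0.8, 0.5]
opening: 1.002
grasp_force: 0.0
t 21.67 TCPpress [-262.   431.5   69.2] lean 3.4 q [ 1.14 -0.25  2.66 -0.02  0.68  1.68] F [0.  0.8 0.5] open 1.0 gf 0.0
axes in press (cols x,y,z)
 [[ 0.997 -0.057  0.058]
 [-0.056 -0.998 -0.012]
 [ 0.059  0.009 -0.998]]
```

The tool is within 3.4° of vertical, which will do for turning the tray. I'll go above it and look.

```bash
python3 -m jog '[{"x":2,"y":0,"z":-3.5,"spin":0,"grip":0},{"x":1.2,"y":1,"z":-3.5,"spin":0,"grip":0},{"x":1,"y":3.8,"z":-0.3,"spin":0,"grip":0},{"x":1,"y":3.8,"z":-0.3,"spin":0,"grip":0},{"x":1,"y":3.8,"z":0,"spin":0,"grip":0},{"x":1,"y":3.8,"z":0,"spin":0,"grip":0},{"x":1,"y":3.8,"z":0,"spin":0,"grip":0},{"x":1,"y":3.8,"z":0,"spin":0,"grip":0},{"x":1,"y":3.8,"z":0,"spin":0,"grip":0},{"x":1,"y":3.8,"z":0,"spin":0,"grip":0},{"x":1,"y":3.8,"z":0,"spin":0,"grip":0},{"x":1,"y":3.8,"z":0,"spin":0,"grip":0},{"x":1,"y":3.8,"z":0,"spin":0,"grip":0},{"x":0,"y":0,"z":0,"spin":0,"grip":0},{"x":0,"y":0,"z":0,"spin":0,"grip":0}]'
python3 -c "
from h import *
s=st((-155,0,150));f=grab_frame('wrist');cv2.imwrite('pics/w5.png',f['pixels'])"
```

```text
clock: 22.92
eef_pos: [480.0, 71.2, 156.9]
tcp_rot: [3.13, -0.062, 1.052]
contact_force: [-0.5, 0.2, -0.1]
opening: 1.001
grasp_force: 0.0
t 22.92 TCPpress [-153.8   31.4  156.9] lean 3.6 q [0.11 0.17 2.01 0.05 0.92 0.6 ] F [-0.5  0.2 -0.1] open 1.0 gf 0.0
axes in press (cols x,y,z)
 [[ 0.996 -0.057  0.061]
 [-0.056 -0.998 -0.015]
 [ 0.062  0.012 -0.998]]
tool delta cm [0.02 3.14 0.73]
```

View pics/w5.png

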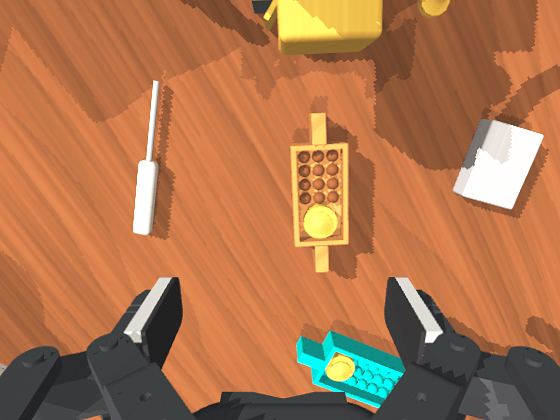

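The wrist view shows the tray out and square to the press: bead tab end at (318,113), seat tab end at (321,271), body (291–349, 145–246). The turquoise look-alike is at (350,365), and the awl and anvil haven't moved. I'll compute the tray pose.

```bash
cat >> h.py <<'E'
def tray_mask(px,roi=None):
    hsv=cv2.cvtColor(px,cv2.COLOR_BGR2HSV);return hsv
E
python3 -c "
from h import *
s=sense();f=grab_frame('wrist')
a=w2p(onz(f,(318.5,113),30,s));b=w2p(onz(f,(321.5,271),30,s));t=[w2p(onz(f,p,30,s)).round(0) for p in [(300,350),(330,333),(315,395),(400,360)]]
print(a.round(1),b.round(1),np.linalg.norm(a-b),'mid',((a+b)/2).round(1),'ang',np.degrees(np.arctan2(*(b-a)[1::-1])));print(t)
for p in [(349,145),(348,246),(292,246)]:print(w2p(onz(f,p,28,s)).round(1))
m=(a+b)/2
st((m[0],m[1],40));print(s['eef_pos'])
hsv=cv2.cvtColor(f['pixels'],cv2.COLOR_BGR2HSV)
for p in [(318,125),(294,200),(321,262),(320,90),(260,200),(360,180),(321,300)]:print(p,hsv[p[1],p[0]])"
```

```text
[-86.6  -0.8  30. ] [-227.     0.5   30. ] 140.41011572716755 mid [-1.568e+02 -1.000e-01  3.000e+01] ang 179.43955325277585
[array([-310.,   24.,   30.]), array([-293.,   -6.,   30.]), array([-365.,   11.,   30.]), array([-329.,  -75.,   30.])]
[-114.1  -25.9   28. ]
[-204.7  -24.3   28. ]
[-201.7   26.4   28. ]
t 23.02 TCPpress [-154.2   34.3  155.6] lean 3.5 q [0.11 0.16 2.01 0.05 0.92 0.6 ] F [ 0.  -0.1  0.9] open 1.0 gf 0.0
axes in press (cols x,y,z)
 [[ 0.997 -0.056  0.06 ]
 [-0.055 -0.998 -0.013]
 [ 0.06   0.01  -0.998]]
tool delta cm [-0.77  3.34 11.56]
[478.19080302  71.6824311  156.1120484 ]
(318, 125) [ 20 148 254]
(294, 200) [ 12 164 225]
(321, 262) [ 23 134 255]
(320, 90) [ 11 163 218]
(260, 200) [ 11 164 207]
(360, 180) [ 11 157 148]
(321, 300) [ 11 162 220]
```

```bash
python3 -m jog '[{"x":-0.3,"y":1.1,"z":0,"spin":0,"grip":0},{"x":-0.3,"y":1.1,"z":0,"spin":0,"grip":0},{"x":-0.3,"y":1.1,"z":0,"spin":-0.056,"grip":0},{"x":0,"y":0,"z":3,"spin":0,"grip":0},{"x":0,"y":0,"z":3,"spin":0,"grip":0},{"x":0,"y":0,"z":3,"spin":0,"grip":0},{"x":0,"y":0,"z":2,"spin":0,"grip":0},{"x":0,"y":0,"z":1.5,"spin":0,"grip":0},{"x":0,"y":0,"z":1,"spin":0,"grip":0},{"x":0,"y":0,"z":1,"spin":0,"grip":0},{"x":0,"y":0,"z":0,"spin":0,"grip":0}]'
python3 -c "
from h import *
s=st((-157,0,0))"
```

```text
clock: 23.93
eef_pos: [507.0, 55.7, 7.0]
tcp_rot: [3.131, -0.058, 1.11]
contact_force: [-0.4, -0.6, -0.7]
opening: 1.002
grasp_force: 0.0
t 23.93 TCPpress [-155.6    0.4    7. ] lean 3.4 q [0.07 0.45 2.05 0.08 0.61 0.47] F [-0.4 -0.6 -0.7] open 1.0 gf 0.0
axes in press (cols x,y,z)
 [[ 0.998  0.001  0.058]
 [ 0.002 -1.    -0.01 ]
 [ 0.058  0.011 -0.998]]
tool delta cm [-0.18  0.03  0.7 ]
```

Lowering slightly more and closing.

```bash
python3 -m jog '[{"x":-0.2,"y":0,"z":0.6,"spin":0,"grip":0},{"x":0,"y":0,"z":0,"spin":0,"grip":1},{"x":0,"y":0,"z":0,"spin":0,"grip":1},{"x":0,"y":0,"z":0,"spin":0,"grip":1},{"x":0,"y":0,"z":0,"spin":0,"grip":1},{"x":0,"y":0,"z":0,"spin":0,"grip":1},{"x":0,"y":0,"z":0,"spin":0,"grip":1},{"x":0,"y":0,"z":0,"spin":0,"grip":1}]' 50
python3 -c "
from h import *
s=st((-157,0,0))"
```

```text
clock: 24.6
eef_pos: [507.0, 54.4, 2.2]
tcp_rot: [3.129, -0.059, 1.11]
contact_force: [0.6, 0.7, -1.0]
opening: 0.009
grasp_force: 0.0
t 24.6 TCPpress [-156.8   -0.2    2.2] lean 3.4 q [0.07 0.45 2.05 0.08 0.59 0.47] F [ 0.6  0.7 -1. ] open 0.01 gf 0.0
axes in press (cols x,y,z)
 [[ 0.998  0.001  0.059]
 [ 0.002 -1.    -0.012]
 [ 0.059  0.012 -0.998]]
tool delta cm [-0.03 -0.02  0.22]
```

It closed above the tray, so the real tips stand about 28 mm short of the reported TCP, which fits the first miss too. I'll open, go 23 mm lower and close.

```bash
python3 -m jog '[{"x":0,"y":0,"z":-0.5,"spin":0,"grip":0},{"x":0,"y":0,"z":0,"spin":0,"grip":0},{"x":0,"y":0,"z":0,"spin":0,"grip":0},{"x":0,"y":0,"z":0,"spin":0,"grip":0},{"x":0,"y":0,"z":0,"spin":0,"grip":0},{"x":0,"y":0,"z":0,"spin":0,"grip":0},{"x":-0.1,"y":0,"z":1,"spin":0,"grip":0},{"x":0,"y":0,"z":1,"spin":0,"grip":0},{"x":0,"y":0,"z":0.8,"spin":0,"grip":0},{"x":0,"y":0,"z":0,"spin":0,"grip":0}]'
python3 -m jog '[{"x":0,"y":0,"z":0,"spin":0,"grip":1},{"x":0,"y":0,"z":0,"spin":0,"grip":1},{"x":0,"y":0,"z":0,"spin":0,"grip":1},{"x":0,"y":0,"z":0,"spin":0,"grip":1},{"x":0,"y":0,"z":0,"spin":0,"grip":1},{"x":0,"y":0,"z":0,"spin":0,"grip":1}]' 50
python3 -c "
from h import *
s=st((-157,0,0))"
```

```text
clock: 25.43
eef_pos: [505.7, 54.6, -23.2]
tcp_rot: [3.133, -0.057, 1.11]
contact_force: [-0.2, -0.0, 0.1]
opening: 1.001
grasp_force: 0.0
clock: 25.93
eef_pos: [507.7, 54.6, -20.5]
tcp_rot: [3.129, -0.059, 1.11]
contact_force: [-0.3, -1.5, 5.2]
opening: 0.549
grasp_force: 52.5
t 25.93 TCPpress [-156.3   -0.8  -20.5] lean 3.5 q [0.07 0.5  2.06 0.09 0.55 0.46] F [-0.3 -1.5  5.2] open 0.55 gf 52.5
axes in press (cols x,y,z)
 [[ 0.998  0.001  0.059]
 [ 0.002 -1.    -0.013]
 [ 0.059  0.013 -0.998]]
tool delta cm [ 0.05 -0.05 -2.05]
```

It's gripped across the body (46.7 mm, 52 N). Lifting 20 mm and turning half round.

```bash
python3 -m jog '[{"x":0,"y":0,"z":-1,"spin":0,"grip":1},{"x":0,"y":0,"z":-1,"spin":0,"grip":1},{"x":0,"y":0,"z":0,"spin":-0.12,"grip":1},{"x":0,"y":0,"z":0,"spin":-0.12,"grip":1},{"x":0,"y":0,"z":0,"spin":-0.12,"grip":1},{"x":0,"y":0,"z":0,"spin":-0.12,"grip":1},{"x":0,"y":0,"z":0,"spin":-0.12,"grip":1},{"x":0,"y":0,"z":0,"spin":-0.12,"grip":1},{"x":0,"y":0,"z":0,"spin":-0.12,"grip":1},{"x":0,"y":0,"z":0,"spin":-0.12,"grip":1},{"x":0,"y":0,"z":0,"spin":-0.12,"grip":1},{"x":0,"y":0,"z":0,"spin":-0.12,"grip":1},{"x":0,"y":0,"z":0,"spin":-0.12,"grip":1},{"x":0,"y":0,"z":0,"spin":-0.12,"grip":1},{"x":0,"y":0,"z":0,"spin":-0.12,"grip":1}]'
python3 -m jog '[{"x":0,"y":0,"z":0,"spin":-0.12,"grip":1},{"x":0,"y":0,"z":0,"spin":-0.12,"grip":1},{"x":0,"y":0,"z":0,"spin":-0.12,"grip":1},{"x":0,"y":0,"z":0,"spin":-0.12,"grip":1},{"x":0,"y":0,"z":0,"spin":-0.12,"grip":1},{"x":0,"y":0,"z":0,"spin":-0.12,"grip":1},{"x":0,"y":0,"z":0,"spin":-0.12,"grip":1},{"x":0,"y":0,"z":0,"spin":-0.12,"grip":1},{"x":0,"y":0,"z":0,"spin":-0.12,"grip":1},{"x":0,"y":0,"z":0,"spin":-0.12,"grip":1},{"x":0,"y":0,"z":0,"spin":-0.12,"grip":1},{"x":0,"y":0,"z":0,"spin":-0.12,"grip":1},{"x":0,"y":0,"z":0,"spin":-0.12,"grip":1},{"x":0,"y":0,"z":0,"spin":0,"grip":1}]'
python3 -c "
from h import *
s=st((-130,0,0))"
```

```text
clock: 27.18
eef_pos: [506.5, 53.6, -0.2]
tcp_rot: [3.083, 0.012, 2.675]
contact_force: [0.7, 0.6, -2.1]
opening: 0.552
grasp_force: 52.2
clock: 28.35
eef_pos: [506.5, 53.7, -0.3]
tcp_rot: [-3.13, 0.059, -2.047]
contact_force: [-0.1, 0.2, -2.8]
opening: 0.55
grasp_force: 52.2
t 28.35 TCPpress [-157.7   -0.2   -0.3] lean 3.4 q [ 0.07  0.46  2.06  0.08  0.59 -2.66] F [-0.1  0.2 -2.8] open 0.55 gf 52.2
axes in press (cols x,y,z)
 [[-0.998  0.015  0.059]
 [ 0.014  1.    -0.012]
 [-0.059 -0.011 -0.998]]
tool delta cm [-2.76  0.06  0.13]
```

```bash
python3 -m jog '[{"x":-0.9,"y":0,"z":0,"spin":-0.014,"grip":1},{"x":-0.9,"y":0,"z":0,"spin":0,"grip":1},{"x":-0.9,"y":0,"z":0,"spin":0,"grip":1},{"x":0,"y":0,"z":0.5,"spin":0,"grip":1},{"x":0,"y":0,"z":0.5,"spin":0,"grip":1},{"x":0,"y":0,"z":0.3,"spin":0,"grip":1},{"x":0,"y":0,"z":0,"spin":0,"grip":1}]' 25
python3 -c "
from h import *
s=st((-130,0,0))"
```

```text
clock: 28.93
eef_pos: [518.6, 78.3, -13.3]
tcp_rot: [-3.131, 0.058, -2.04]
contact_force: [-1.1, 1.1, -0.5]
opening: 0.55
grasp_force: 52.5
t 28.93 TCPpress [-130.2    0.   -13.3] lean 3.4 q [ 0.12  0.5   2.03  0.08  0.58 -2.62] F [-1.1  1.1 -0.5] open 0.55 gf 52.5
axes in press (cols x,y,z)
 [[-0.998  0.007  0.058]
 [ 0.006  1.    -0.011]
 [-0.058 -0.01  -0.998]]
tool delta cm [-0.1  -0.02 -1.33]
```

```bash
python3 -m jog '[{"x":0,"y":0,"z":0.3,"spin":0,"grip":1},{"x":0,"y":0,"z":0,"spin":0,"grip":0},{"x":0,"y":0,"z":0,"spin":0,"grip":0},{"x":0,"y":0,"z":0,"spin":0,"grip":0},{"x":0,"y":0,"z":0,"spin":0,"grip":0},{"x":0,"y":0,"z":-2,"spin":0,"grip":0},{"x":0,"y":0,"z":-4,"spin":0,"grip":0},{"x":0,"y":0,"z":-4,"spin":0.12,"grip":0},{"x":0,"y":0,"z":-4,"spin":0.12,"grip":0},{"x":0,"y":0,"z":-4,"spin":0.12,"grip":0},{"x":0,"y":0,"z":-4,"spin":0.12,"grip":0},{"x":0,"y":0,"z":-4,"spin":0.12,"grip":0},{"x":0,"y":0,"z":-4,"spin":0.12,"grip":0},{"x":0,"y":0,"z":-4,"spin":0.12,"grip":0},{"x":0,"y":0,"z":-4,"spin":0.12,"grip":0},{"x":0,"y":0,"z":-4,"spin":0.12,"grip":0},{"x":0,"y":0,"z":-4,"spin":0.12,"grip":0},{"x":0,"y":0,"z":-4,"spin":0.12,"grip":0},{"x":0,"y":0,"z":-4,"spin":0.12,"grip":0},{"x":0,"y":0,"z":-4,"spin":0.12,"grip":0}]'
python3 -m jog '[{"x":0,"y":0,"z":-3,"spin":0.12,"grip":0},{"x":0,"y":0,"z":-1,"spin":0.12,"grip":0},{"x":0,"y":0,"z":0,"spin":0.12,"grip":0},{"x":0,"y":0,"z":0,"spin":0.12,"grip":0},{"x":0,"y":0,"z":0,"spin":0.12,"grip":0},{"x":0,"y":0,"z":0,"spin":0.12,"grip":0},{"x":0,"y":0,"z":0,"spin":0.12,"grip":0},{"x":0,"y":0,"z":0,"spin":0.12,"grip":0},{"x":0,"y":0,"z":0,"spin":0.12,"grip":0},{"x":0,"y":0,"z":0,"spin":0.12,"grip":0},{"x":0,"y":0,"z":0,"spin":0.12,"grip":0},{"x":0,"y":0,"z":0,"spin":0.12,"grip":0},{"x":0,"y":0,"z":0,"spin":0.135,"grip":0}]'
python3 -c "
from h import *
s=st();f=grab_frame('top');cv2.imwrite('pics/t3.png',f['pixels'])"
```

```text
clock: 30.6
eef_pos: [497.3, 50.8, 565.7]
tcp_rot: [3.083, 0.012, 2.677]
contact_force: [0.6, 0.3, 0.9]
opening: 0.999
grasp_force: 0.0
clock: 31.68
eef_pos: [496.4, 49.0, 603.4]
tcp_rot: [3.13, -0.058, 1.113]
contact_force: [-0.3, 0.1, 0.4]
opening: 0.997
grasp_force: 0.0
t 31.68 TCPpress [-166.3    6.9  603.4] lean 3.4 q [ 0.06 -0.    1.23  0.05  1.87  0.54] F [-0.3  0.1  0.4] open 1.0 gf 0.0
axes in press (cols x,y,z)
 [[ 0.998  0.004  0.058]
 [ 0.005 -1.    -0.012]
 [ 0.058  0.012 -0.998]]
```

```bash
python3 -m jog '[{"x":1.4,"y":-3.85,"z":0,"spin":0,"grip":0},{"x":1.4,"y":-3.85,"z":0,"spin":0,"grip":0},{"x":1.4,"y":-3.85,"z":0,"spin":0,"grip":0},{"x":1.4,"y":-3.85,"z":0,"spin":0,"grip":0},{"x":1.4,"y":-3.85,"z":0,"spin":0,"grip":0},{"x":1.4,"y":-3.85,"z":0,"spin":0,"grip":0},{"x":1.4,"y":-3.85,"z":0,"spin":0,"grip":0},{"x":1.4,"y":-3.85,"z":0,"spin":0,"grip":0},{"x":1.4,"y":-3.85,"z":0,"spin":0,"grip":0},{"x":1.4,"y":-3.85,"z":0,"spin":0,"grip":0},{"x":1.4,"y":-3.85,"z":0,"spin":0,"grip":0},{"x":2.9,"y":0,"z":-2.9,"spin":0,"grip":0},{"x":2.9,"y":0,"z":-2.9,"spin":0,"grip":0},{"x":2.9,"y":0,"z":-2.9,"spin":0,"grip":0},{"x":2.9,"y":0,"z":-2.9,"spin":0,"grip":0}]'
python3 -c "
from h import *
s=st()"
```

```text
clock: 32.98
eef_pos: [228.7, 472.0, 731.3]
tcp_rot: [3.129, -0.059, 1.124]
contact_force: [0.0, 0.4, 1.1]
opening: 1.0
grasp_force: 0.0
t 32.98 TCPpress [ 92.7 435.1 731.3] lean 3.5 q [ 1.13  0.12  0.82 -0.02  2.14  1.56] F [0.  0.4 1.1] open 1.0 gf 0.0
axes in press (cols x,y,z)
 [[ 0.998  0.015  0.059]
 [ 0.015 -1.    -0.012]
 [ 0.059  0.013 -0.998]]
```

```bash
python3 -m jog '[{"x":2.9,"y":0,"z":-2.9,"spin":0,"grip":0},{"x":2.9,"y":0,"z":-2.9,"spin":0,"grip":0},{"x":2.9,"y":0,"z":-2.9,"spin":0,"grip":0},{"x":2.9,"y":0,"z":-2.9,"spin":0,"grip":0},{"x":2.9,"y":0,"z":-2.9,"spin":0,"grip":0},{"x":2.9,"y":0,"z":-2.9,"spin":0,"grip":0},{"x":2.9,"y":0,"z":-2.9,"spin":0,"grip":0},{"x":2.9,"y":0,"z":-2.9,"spin":0,"grip":0},{"x":2.9,"y":0,"z":-2.9,"spin":0,"grip":0},{"x":2.9,"y":0,"z":-2.9,"spin":0,"grip":0},{"x":2.9,"y":0,"z":-2.9,"spin":0,"grip":0},{"x":2.9,"y":0,"z":-2.9,"spin":0,"grip":0},{"x":2.9,"y":0,"z":-2.9,"spin":0,"grip":0},{"x":2.9,"y":0,"z":-2.9,"spin":0,"grip":0},{"x":2.9,"y":0,"z":-2.9,"spin":0,"grip":0},{"x":2.9,"y":0,"z":-2.9,"spin":0,"grip":0},{"x":2.9,"y":0,"z":-2.9,"spin":0,"grip":0},{"x":2.9,"y":0,"z":-2.9,"spin":0,"grip":0},{"x":2.9,"y":0,"z":-2.9,"spin":0,"grip":0},{"x":2.9,"y":0,"z":-2.9,"spin":0,"grip":0}]'
python3 -c "
from h import *
s=st()"
```

```text
clock: 34.65
eef_pos: [239.7, 501.4, 800.8]
tcp_rot: [3.132, 0.128, 1.117]
contact_force: [-0.3, -0.7, 0.5]
opening: 0.998
grasp_force: 0.0
t 34.65 TCPpress [124.  438.4 800.8] lean 7.4 q [ 1.13  0.52  0.06 -0.02  2.69  1.56] F [-0.3 -0.7  0.5] open 1.0 gf 0.0
axes in press (cols x,y,z)
 [[ 0.992  0.01  -0.128]
 [ 0.009 -1.    -0.01 ]
 [-0.128  0.009 -0.992]]
```

The wrist limit (q5) got in the way, so I'll go outward first.

```bash
python3 -m jog '[{"x":4,"y":0,"z":0.5,"spin":0,"grip":0},{"x":4,"y":0,"z":0.5,"spin":0,"grip":0},{"x":4,"y":0,"z":0.5,"spin":0,"grip":0},{"x":4,"y":0,"z":0,"spin":0,"grip":0},{"x":4,"y":0,"z":0,"spin":0,"grip":0},{"x":4,"y":0,"z":0,"spin":0,"grip":0},{"x":4,"y":0,"z":0,"spin":0,"grip":0},{"x":4,"y":0,"z":0,"spin":0,"grip":0},{"x":4,"y":0,"z":0,"spin":0,"grip":0},{"x":4,"y":0,"z":0,"spin":0,"grip":0}]'
python3 -c "
from h import *
s=st()"
```

```text
clock: 35.48
eef_pos: [289.0, 600.6, 642.6]
tcp_rot: [3.134, 0.385, 1.115]
contact_force: [-0.8, 0.6, 0.7]
opening: 1.003
grasp_force: 0.0
t 35.48 TCPpress [234.8 438.6 642.6] lean 22.1 q [ 1.12  0.78  0.06 -0.01  2.69  1.57] F [-0.8  0.6  0.7] open 1.0 gf 0.0
axes in press (cols x,y,z)
 [[ 0.927  0.01  -0.376]
 [ 0.006 -1.    -0.01 ]
 [-0.376  0.007 -0.927]]
```

With q5 stuck at its limit, raising the arm towards the zenith forces the lean back outward. I'll go up and slightly in.

```bash
python3 -m jog '[{"x":-2.8,"y":0,"z":-2.8,"spin":0,"grip":0},{"x":-2.8,"y":0,"z":-2.8,"spin":0,"grip":0},{"x":-2.6,"y":0,"z":-3,"spin":0,"grip":0},{"x":-2.4,"y":0,"z":-3.2,"spin":0,"grip":0},{"x":-2,"y":0,"z":-3.5,"spin":0,"grip":0},{"x":-1.5,"y":0,"z":-3.8,"spin":0,"grip":0},{"x":-1,"y":0,"z":-4,"spin":0,"grip":0},{"x":-0.5,"y":0,"z":-4,"spin":0,"grip":0}]'
python3 -c "
from h import *
s=st()"
```

```text
clock: 36.15
eef_pos: [244.7, 511.8, 788.0]
tcp_rot: [3.133, 0.151, 1.117]
contact_force: [0.0, 0.9, -0.1]
opening: 1.002
grasp_force: 0.0
t 36.15 TCPpress [135.5 438.6 788. ] lean 8.7 q [ 1.13  0.54  0.06 -0.02  2.69  1.57] F [ 0.   0.9 -0.1] open 1.0 gf 0.0
axes in press (cols x,y,z)
 [[ 0.989  0.01  -0.15 ]
 [ 0.009 -1.    -0.01 ]
 [-0.15   0.008 -0.989]]
```

```bash
python3 -m jog '[{"x":-1.5,"y":0,"z":-3.8,"spin":0,"grip":0},{"x":-1.5,"y":0,"z":-3.8,"spin":0,"grip":0},{"x":-1.5,"y":0,"z":-3.8,"spin":0,"grip":0},{"x":-1.5,"y":0,"z":-3.8,"spin":0,"grip":0},{"x":-1.5,"y":0,"z":-3.8,"spin":0,"grip":0},{"x":-1.5,"y":0,"z":-3.8,"spin":0,"grip":0},{"x":-1,"y":0,"z":-4,"spin":0,"grip":0},{"x":-1,"y":0,"z":-4,"spin":0,"grip":0}]'
python3 -c "
from h import *
s=st()"
```

```text
clock: 36.82
eef_pos: [191.3, 404.1, 898.9]
tcp_rot: [3.132, -0.067, 1.119]
contact_force: [0.3, -0.1, -1.2]
opening: 1.001
grasp_force: 0.0
t 36.82 TCPpress [ 15.3 438.3 898.9] lean 3.9 q [ 1.13  0.33  0.06 -0.02  2.69  1.56] F [ 0.3 -0.1 -1.2] open 1.0 gf 0.0
axes in press (cols x,y,z)
 [[ 0.998  0.01   0.067]
 [ 0.01  -1.    -0.009]
 [ 0.067  0.009 -0.998]]
```

```bash
python3 -m jog '[{"x":-1.5,"y":0,"z":-3.8,"spin":0,"grip":0},{"x":-1.5,"y":0,"z":-3.8,"spin":0,"grip":0},{"x":-1.5,"y":0,"z":-3.8,"spin":0,"grip":0},{"x":-1.5,"y":0,"z":-3.8,"spin":0,"grip":0},{"x":-1.5,"y":0,"z":-3.8,"spin":0,"grip":0},{"x":-1.5,"y":0,"z":-3.8,"spin":0,"grip":0},{"x":-1.5,"y":0,"z":-3.8,"spin":0,"grip":0},{"x":-1.5,"y":0,"z":-3.8,"spin":0,"grip":0},{"x":-1.5,"y":0,"z":-3.8,"spin":0,"grip":0},{"x":-1.5,"y":0,"z":-3.8,"spin":0,"grip":0},{"x":-1.5,"y":0,"z":-3.8,"spin":0,"grip":0},{"x":-1.5,"y":0,"z":-3.8,"spin":0,"grip":0}]'
python3 -c "
from h import *
s=st((-250,0,150))"
```

```text
clock: 37.82
eef_pos: [91.6, 203.9, 1012.1]
tcp_rot: [3.128, -0.401, 1.122]
contact_force: [-0.1, -0.7, 0.1]
opening: 0.998
grasp_force: 0.0
t 37.82 TCPpress [-208.4  438.2 1012.1] lean 23.0 q [ 1.24 -0.01  0.06 -0.14  2.69  1.56] F [-0.1 -0.7  0.1] open 1.0 gf 0.0
axes in press (cols x,y,z)
 [[ 0.921  0.008  0.391]
 [ 0.013 -1.    -0.009]
 [ 0.39   0.013 -0.921]]
tool delta cm [-38.04  42.67  78.11]
```

```bash
python3 -m jog '[{"x":2.9,"y":0,"z":-2.9,"spin":0,"grip":0},{"x":2.9,"y":0,"z":-2.9,"spin":0,"grip":0},{"x":2.9,"y":0,"z":-2.9,"spin":0,"grip":0},{"x":2.9,"y":0,"z":-2.9,"spin":0,"grip":0},{"x":2.9,"y":0,"z":-2.9,"spin":0,"grip":0},{"x":2.9,"y":0,"z":-2.9,"spin":0,"grip":0},{"x":2.9,"y":0,"z":-2.9,"spin":0,"grip":0},{"x":2.9,"y":0,"z":-2.9,"spin":0,"grip":0},{"x":2.9,"y":0,"z":-2.9,"spin":0,"grip":0}]'
python3 -c "
from h import *
s=st((-290,0,150))"
```

```text
clock: 38.57
eef_pos: [104.5, 226.9, 1003.5]
tcp_rot: [3.132, -0.365, 1.122]
contact_force: [-0.2, 0.1, -0.5]
opening: 1.001
grasp_force: 0.0
t 38.57 TCPpress [-182.   436.9 1003.5] lean 20.9 q [ 1.18  0.03  0.06 -0.07  2.69  1.56] F [-0.2  0.1 -0.5] open 1.0 gf 0.0
axes in press (cols x,y,z)
 [[ 0.934  0.01   0.357]
 [ 0.013 -1.    -0.005]
 [ 0.357  0.009 -0.934]]
tool delta cm [-41.09  42.83  76.08]
```

```bash
python3 -m jog '[{"x":2,"y":0.1,"z":3.5,"spin":0,"grip":0},{"x":2,"y":0.1,"z":3.5,"spin":0,"grip":0},{"x":2,"y":0.1,"z":3.5,"spin":0,"grip":0},{"x":2,"y":0.1,"z":3.5,"spin":0,"grip":0},{"x":2,"y":0.1,"z":3.5,"spin":0,"grip":0},{"x":2,"y":0.1,"z":3.5,"spin":0,"grip":0},{"x":2,"y":0.1,"z":3.5,"spin":0,"grip":0},{"x":2,"y":0.1,"z":3.5,"spin":0,"grip":0},{"x":2,"y":0.1,"z":3.5,"spin":0,"grip":0},{"x":2,"y":0.1,"z":3.5,"spin":0,"grip":0},{"x":2.9,"y":0,"z":-2.9,"spin":0,"grip":0},{"x":2.9,"y":0,"z":-2.9,"spin":0,"grip":0},{"x":2.9,"y":0,"z":-2.9,"spin":0,"grip":0},{"x":2.9,"y":0,"z":-2.9,"spin":0,"grip":0},{"x":2.9,"y":0,"z":-2.9,"spin":0,"grip":0},{"x":2.9,"y":0,"z":-2.9,"spin":0,"grip":0},{"x":2.9,"y":0,"z":-2.9,"spin":0,"grip":0}]'
python3 -c "
from h import *
s=st((-290,0,150))"
```

```text
clock: 39.98
eef_pos: [273.6, 552.1, 904.5]
tcp_rot: [3.13, -0.402, 1.123]
contact_force: [1.4, 2.2, -2.5]
opening: 0.997
grasp_force: 0.0
t 39.98 TCPpress [184.5 430.7 904.5] lean 23.0 q [ 1.11  0.37  0.07 -0.01  2.3   1.55] F [ 1.4  2.2 -2.5] open 1.0 gf 0.0
axes in press (cols x,y,z)
 [[ 0.92   0.01   0.391]
 [ 0.014 -1.    -0.006]
 [ 0.391  0.011 -0.92 ]]
tool delta cm [-73.77  41.74  51.13]
```

Now the same outward and upward push as the first time.

```bash
python3 -m jog '[{"x":2.9,"y":0,"z":-2.9,"spin":0,"grip":0},{"x":2.9,"y":0,"z":-2.9,"spin":0,"grip":0},{"x":2.9,"y":0,"z":-2.9,"spin":0,"grip":0},{"x":2.9,"y":0,"z":-2.9,"spin":0,"grip":0},{"x":2.9,"y":0,"z":-2.9,"spin":0,"grip":0},{"x":2.9,"y":0,"z":-2.9,"spin":0,"grip":0},{"x":2.9,"y":0,"z":-2.9,"spin":0,"grip":0},{"x":2.9,"y":0,"z":-2.9,"spin":0,"grip":0},{"x":2.9,"y":0,"z":-2.9,"spin":0,"grip":0},{"x":2.9,"y":0,"z":-2.9,"spin":0,"grip":0},{"x":2.9,"y":0,"z":-2.9,"spin":0,"grip":0},{"x":2.9,"y":0,"z":-2.9,"spin":0,"grip":0}]'
python3 -c "
from h import *
s=st((-290,0,150))"
```

```text
clock: 40.98
eef_pos: [253.7, 523.0, 1022.5]
tcp_rot: [3.123, -0.72, 1.129]
contact_force: [0.2, 0.1, 0.7]
opening: 0.999
grasp_force: 0.0
t 40.98 TCPpress [ 149.6  435.5 1022.5] lean 41.3 q [ 1.13  0.24  0.06 -0.02  2.12  1.56] F [0.2 0.1 0.7] open 1.0 gf 0.0
axes in press (cols x,y,z)
 [[ 0.752  0.008  0.659]
 [ 0.016 -1.    -0.005]
 [ 0.659  0.014 -0.752]]
tool delta cm [-91.25  41.94  36.82]
```

```bash
python3 -m jog '[{"x":-3.8,"y":0,"z":1.7,"spin":0,"grip":0},{"x":-3.8,"y":0,"z":1.7,"spin":0,"grip":0},{"x":-3.8,"y":0,"z":1.7,"spin":0,"grip":0},{"x":-3.8,"y":0,"z":1.7,"spin":0,"grip":0},{"x":-3.8,"y":0,"z":1.7,"spin":0,"grip":0},{"x":-3.8,"y":0,"z":1.7,"spin":0,"grip":0},{"x":-3.8,"y":0,"z":1.7,"spin":0,"grip":0},{"x":-3.8,"y":0,"z":1.7,"spin":0,"grip":0},{"x":-3.8,"y":0,"z":1.7,"spin":0,"grip":0},{"x":-3.8,"y":0,"z":1.7,"spin":0,"grip":0},{"x":-2.98,"y":2.33,"z":1.37,"spin":0,"grip":0},{"x":-2.98,"y":2.33,"z":1.37,"spin":0,"grip":0},{"x":-2.98,"y":2.33,"z":1.37,"spin":0,"grip":0},{"x":-2.98,"y":2.33,"z":1.37,"spin":0,"grip":0},{"x":-2.98,"y":2.33,"z":1.37,"spin":0,"grip":0},{"x":-2.98,"y":2.33,"z":1.37,"spin":0,"grip":0},{"x":-2.98,"y":2.33,"z":1.37,"spin":0,"grip":0},{"x":-2.98,"y":2.33,"z":1.37,"spin":0,"grip":0},{"x":-2.98,"y":2.33,"z":1.37,"spin":0,"grip":0}]'
python3 -c "
from h import *
s=st((-260,0,110))"
```

```text
clock: 42.57
eef_pos: [323.6, 209.2, 477.1]
tcp_rot: [3.118, -0.714, 1.133]
contact_force: [0.5, 0.1, -0.1]
opening: 0.998
grasp_force: 0.0
t 42.57 TCPpress [-100.1  233.   477.1] lean 40.9 q [-0.04 -0.52  2.04  0.66  1.34  0.35] F [ 0.5  0.1 -0.1] open 1.0 gf 0.0
axes in press (cols x,y,z)
 [[ 0.755  0.009  0.655]
 [ 0.019 -1.    -0.008]
 [ 0.655  0.018 -0.756]]
tool delta cm [-36.55  22.49  17.44]
```

```bash
python3 -m jog '[{"x":-3.1,"y":1.9,"z":1.5,"spin":0,"grip":0},{"x":-3.1,"y":1.9,"z":1.5,"spin":0,"grip":0},{"x":-3.1,"y":1.9,"z":1.5,"spin":0,"grip":0},{"x":-3.1,"y":1.9,"z":1.5,"spin":0,"grip":0},{"x":-3.1,"y":1.9,"z":1.5,"spin":0,"grip":0},{"x":-3.1,"y":1.9,"z":1.5,"spin":0,"grip":0},{"x":-3.1,"y":1.9,"z":1.5,"spin":0,"grip":0},{"x":-3.1,"y":1.9,"z":1.5,"spin":0,"grip":0},{"x":-3.1,"y":1.9,"z":1.5,"spin":0,"grip":0},{"x":-3.1,"y":1.9,"z":1.5,"spin":0,"grip":0},{"x":-3.1,"y":1.9,"z":1.5,"spin":0.02,"grip":0},{"x":-2.5,"y":1.6,"z":1,"spin":0,"grip":0},{"x":0,"y":0,"z":0,"spin":0,"grip":0},{"x":0,"y":0,"z":0,"spin":0,"grip":0}]'
python3 -c "
from h import *
s=st((-260,0,110));f=grab_frame('wrist');cv2.imwrite('pics/w6.png',f['pixels'])
np.save('s6.npy',np.r_[s['eef_pos'],s['tcp_rot']])"
```

```text
clock: 43.73
eef_pos: [458.7, -37.0, 107.8]
tcp_rot: [-3.14, -0.712, 1.101]
contact_force: [-0.6, -0.3, 0.1]
opening: 1.0
grasp_force: 0.0
t 43.73 TCPpress [-260.2    2.2  107.8] lean 40.8 q [-0.63  0.35  2.18  0.89  0.98 -0.82] F [-0.6 -0.3  0.1] open 1.0 gf 0.0
axes in press (cols x,y,z)
 [[ 0.757 -0.006  0.653]
 [-0.005 -1.    -0.003]
 [ 0.653 -0.001 -0.757]]
tool delta cm [ 0.16  0.22 -0.15]
```

View pics/w6.png

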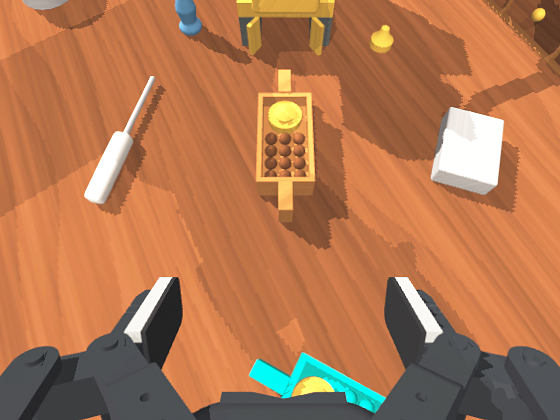

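The final look shows the tray turned, with its seat end (285,115) towards the press, its bead tab's outer end at (286,209) and its seat tab end at (285,70). The flare feet are at (256,53) and (316,53). Everything else is unmoved.

```bash
python3 -c "
from h import *
v=np.load('s6.npy');s={'eef_pos':v[:3],'tcp_rot':v[3:]};f=grab_frame('wrist')
g=lambda u,v,z:w2p(onz(f,(u,v),z,s))
a=g(286,209,30);b=g(285,70,30)
print('bead tip',a.round(1),'seat tip',b.round(1),np.linalg.norm(a-b).round(1),'ang',np.degrees(np.arctan2(*(b-a)[1::-1])).round(2))
print('flares',g(256,53,0).round(1),g(316,53,0).round(1))
for p in [(258,93),(312,93),(257,180),(315,180)]:print(g(*p,28).round(1))
st((a[0]+28,a[1],-1))"
```

```text
bead tip [-2.046e+02 -2.000e-01  3.000e+01] seat tip [-64.3  -0.4  30. ] 140.3 ang -0.08
flares [-12.4  30.2   0. ] [-12.7 -34.    0. ]
[-89.4  24.5  28. ]
[-89.6 -24.9  28. ]
[-178.1   23.3   28. ]
[-178.3  -24.2   28. ]
t 43.83 TCPpress [-259.5    2.5  109.6] lean 40.8 q [-0.63  0.35  2.18  0.89  0.98 -0.82] F [-0.2 -0.9  0.1] open 1.0 gf 0.0
axes in press (cols x,y,z)
 [[ 0.757 -0.005  0.653]
 [-0.002 -1.    -0.005]
 [ 0.653  0.002 -0.757]]
tool delta cm [-0.95  0.21 13.79]
```

The tray is dead straight, at -0.1°, with the bead tab tip at x = -205. I'll take the same grasp as before on the bead tab.

```bash
python3 -m jog '[{"x":-0.5,"y":0.2,"z":3,"spin":0,"grip":0},{"x":-0.4,"y":0,"z":3,"spin":0,"grip":0},{"x":0,"y":0,"z":3,"spin":0,"grip":0},{"x":0,"y":0,"z":2,"spin":0,"grip":0},{"x":0,"y":0,"z":1.5,"spin":0,"grip":0},{"x":0,"y":0,"z":1.2,"spin":0,"grip":0},{"x":0,"y":0,"z":0,"spin":0,"grip":0},{"x":0,"y":0,"z":0,"spin":0,"grip":0}]' 40
python3 -c "
from h import *
st((-178,-0.3,-1))"
```

```text
clock: 44.5
eef_pos: [498.2, 36.9, 0.7]
tcp_rot: [3.137, -0.712, 1.108]
contact_force: [0.5, -0.3, -0.0]
opening: 1.001
grasp_force: 0.0
t 44.5 TCPpress [-176.4   -0.2    0.7] lean 40.8 q [-0.43  0.59  2.21  1.23  0.77 -1.07] F [ 0.5 -0.3 -0. ] open 1.0 gf 0.0
axes in press (cols x,y,z)
 [[ 0.757 -0.003  0.653]
 [-0.    -1.    -0.005]
 [ 0.653  0.003 -0.757]]
tool delta cm [-0.23  0.01  0.02]
```

```bash
python3 -m jog '[{"x":0,"y":0,"z":0,"spin":0,"grip":1},{"x":0,"y":0,"z":0,"spin":0,"grip":1},{"x":0,"y":0,"z":0,"spin":0,"grip":1},{"x":0,"y":0,"z":0,"spin":0,"grip":1},{"x":0,"y":0,"z":0,"spin":0,"grip":1},{"x":0,"y":0,"z":0,"spin":0,"grip":1},{"x":0,"y":0,"z":0,"spin":0,"grip":1},{"x":0,"y":0,"z":0,"spin":0,"grip":1},{"x":0,"y":0,"z":0,"spin":0,"grip":1},{"x":0.5,"y":0,"z":0.43,"spin":0,"grip":1},{"x":0.75,"y":0,"z":0.65,"spin":0,"grip":1},{"x":0.75,"y":0,"z":0.65,"spin":0,"grip":1},{"x":0.75,"y":0,"z":0.65,"spin":0,"grip":1},{"x":0.75,"y":0,"z":0.65,"spin":0,"grip":1},{"x":0.5,"y":0,"z":0.43,"spin":0,"grip":1},{"x":0,"y":0,"z":0,"spin":0,"grip":1}]' 40
python3 -c "
from h import *
st((-30,-0.3,-1))"
```

```text
clock: 45.83
eef_pos: [522.5, 84.3, -0.4]
tcp_rot: [3.139, -0.713, 1.106]
contact_force: [2.2, 1.5, 1.8]
opening: 0.127
grasp_force: 41.7
t 45.83 TCPpress [-123.2   -0.8   -0.4] lean 40.8 q [-0.31  0.6   2.2   1.32  0.73 -1.04] F [2.2 1.5 1.8] open 0.13 gf 41.7
axes in press (cols x,y,z)
 [[ 0.757 -0.004  0.654]
 [-0.002 -1.    -0.004]
 [ 0.654  0.002 -0.757]]
tool delta cm [ 7.01 -0.08  6.14]
```

```bash
python3 -m jog '[{"x":0.5,"y":0,"z":0.43,"spin":0,"grip":1},{"x":0.75,"y":0,"z":0.65,"spin":0,"grip":1},{"x":0.75,"y":0,"z":0.65,"spin":0,"grip":1},{"x":0.75,"y":0,"z":0.65,"spin":0,"grip":1},{"x":0.75,"y":0,"z":0.65,"spin":0,"grip":1},{"x":0.75,"y":0,"z":0.65,"spin":0,"grip":1},{"x":0.75,"y":0,"z":0.65,"spin":0,"grip":1},{"x":0.75,"y":0,"z":0.65,"spin":0,"grip":1},{"x":0.5,"y":0,"z":0.43,"spin":0,"grip":1},{"x":0,"y":0,"z":0,"spin":0,"grip":1}]'
python3 -c "
from h import *
st((-30,-0.3,-1))"
```

```text
clock: 46.67
eef_pos: [559.8, 157.8, -0.4]
tcp_rot: [3.139, -0.713, 1.106]
contact_force: [2.2, 3.1, 2.5]
opening: 0.126
grasp_force: 41.7
t 46.67 TCPpress [-40.7  -1.4  -0.4] lean 40.8 q [-0.13  0.61  2.15  1.44  0.67 -0.98] F [2.2 3.1 2.5] open 0.13 gf 41.7
axes in press (cols x,y,z)
 [[ 0.757 -0.005  0.654]
 [-0.002 -1.    -0.005]
 [ 0.654  0.002 -0.757]]
tool delta cm [ 0.77 -0.11  0.75]
```

```bash
python3 -m jog '[{"x":0.38,"y":0,"z":0.33,"spin":0,"grip":1},{"x":0.38,"y":0,"z":0.33,"spin":0,"grip":1},{"x":0.38,"y":0,"z":0.33,"spin":0,"grip":1},{"x":0.15,"y":0,"z":0.13,"spin":0,"grip":1},{"x":0.15,"y":0,"z":0.13,"spin":0,"grip":1},{"x":0,"y":0,"z":0,"spin":0,"grip":1}]'
python3 -m jog '[{"x":0.08,"y":0,"z":0.07,"spin":0,"grip":1},{"x":0.08,"y":0,"z":0.07,"spin":0,"grip":1},{"x":0,"y":0,"z":0,"spin":0,"grip":1}]'
python3 -m jog '[{"x":0.08,"y":0,"z":0.07,"spin":0,"grip":1},{"x":0.08,"y":0,"z":0.07,"spin":0,"grip":1},{"x":0,"y":0,"z":0,"spin":0,"grip":1}]'
python3 -c "
from h import *
st((-30,-0.3,-1))"
```

```text
clock: 47.17
eef_pos: [568.1, 173.8, -0.4]
tcp_rot: [3.138, -0.713, 1.105]
contact_force: [-0.5, -1.9, 6.0]
opening: 0.124
grasp_force: 42.4
clock: 47.42
eef_pos: [568.9, 175.4, -0.4]
tcp_rot: [3.139, -0.712, 1.104]
contact_force: [-2.3, -4.1, 9.2]
opening: 0.128
grasp_force: 43.0
clock: 47.67
eef_pos: [569.3, 175.9, -0.5]
tcp_rot: [3.138, -0.71, 1.104]
contact_force: [-12.0, -21.5, 22.3]
opening: 0.129
grasp_force: 45.6
t 47.67 TCPpress [-20.3  -1.8  -0.5] lean 40.7 q [-0.09  0.61  2.14  1.47  0.65 -0.95] F [-12.  -21.5  22.3] open 0.13 gf 45.6
axes in press (cols x,y,z)
 [[ 0.758 -0.007  0.652]
 [-0.003 -1.    -0.007]
 [ 0.652  0.003 -0.758]]
tool delta cm [-0.77 -0.14 -0.59]
```

There's 25 N of resistance at about home. I'll release, back off and measure the tab position numerically.

```bash
python3 -m jog '[{"x":-0.08,"y":0,"z":-0.07,"spin":0,"grip":1},{"x":0,"y":0,"z":0,"spin":0,"grip":0},{"x":0,"y":0,"z":0,"spin":0,"grip":0},{"x":0,"y":0,"z":0,"spin":0,"grip":0},{"x":0,"y":0,"z":0,"spin":0,"grip":0},{"x":0,"y":0,"z":0,"spin":0,"grip":0},{"x":0,"y":0,"z":-2,"spin":0,"grip":0},{"x":0,"y":0,"z":-3,"spin":0,"grip":0},{"x":0,"y":0,"z":-4,"spin":0,"grip":0},{"x":0,"y":0,"z":-4,"spin":0,"grip":0},{"x":0,"y":0,"z":0,"spin":0,"grip":0},{"x":0,"y":0,"z":0,"spin":0,"grip":0}]'
python3 -c "
from h import *
s=st();f=grab_frame('wrist');px=f['pixels'];cv2.imwrite('pics/w7.png',px)
hsv=cv2.cvtColor(px,cv2.COLOR_BGR2HSV)
for n,p in dict(tipT=(-46,0,30),root=(-20,0,30),headlow=(-45,0,75),tipB=(-46,0,1)).items():print(n,proj(f,p2w(p),s).round(1))
c=int(proj(f,p2w((-46,0,30)),s)[0,0])
for r in range(110,215,2):print(r,hsv[r,c].tolist(),end='; ')
"
```

```text
clock: 48.67
eef_pos: [531.8, 100.1, 99.1]
tcp_rot: [3.135, -0.713, 1.106]
contact_force: [-0.5, 0.4, -0.0]
opening: 1.0
grasp_force: 0.0
t 48.67 TCPpress [-104.8   -2.    99.1] lean 40.8 q [-0.27  0.38  2.17  1.12  0.79 -0.71] F [-0.5  0.4 -0. ] open 1.0 gf 0.0
axes in press (cols x,y,z)
 [[ 0.757 -0.007  0.654]
 [-0.002 -1.    -0.008]
 [ 0.654  0.005 -0.757]]
tipT [[279.7 200.8]]
root [[279.6 170.7]]
headlow [[279.4 172.1]]
tipB [[279.8 214.5]]
110 [22, 172, 247]; 112 [22, 175, 246]; 114 [22, 173, 247]; 116 [22, 174, 246]; 118 [22, 173, 247]; 120 [22, 175, 246]; 122 [27, 158, 255]; 124 [29, 150, 255]; 126 [28, 158, 255]; 128 [25, 167, 254]; 130 [23, 174, 251]; 132 [21, 176, 237]; 134 [19, 178, 208]; 136 [19, 178, 192]; 138 [19, 178, 189]; 140 [19, 176, 190]; 142 [19, 180, 197]; 144 [19, 179, 194]; 146 [19, 176, 187]; 148 [19, 177, 187]; 150 [19, 176, 185]; 152 [19, 179, 187]; 154 [19, 177, 184]; 156 [19, 178, 183]; 158 [19, 175, 186]; 160 [19, 175, 186]; 162 [19, 175, 186]; 164 [19, 177, 186]; 166 [19, 179, 185]; 168 [19, 180, 186]; 170 [19, 177, 183]; 172 [19, 177, 170]; 174 [14, 167, 235]; 176 [17, 157, 251]; 178 [16, 164, 248]; 180 [15, 161, 246]; 182 [16, 161, 247]; 184 [16, 160, 247]; 186 [16, 162, 246]; 188 [15, 163, 244]; 190 [15, 163, 243]; 192 [15, 165, 237]; 194 [14, 166, 232]; 196 [14, 166, 230]; 198 [14, 164, 231]; 200 [14, 165, 234]; 202 [15, 164, 243]; 204 [13, 165, 147]; 206 [13, 163, 130]; 208 [13, 161, 130]; 210 [13, 161, 130]; 212 [14, 163, 128]; 214 [13, 163, 128];
```

The tab end is at row 203 against 201 predicted for home, so the tray is about 1 to 2 mm short at most. I'll make sure with a gentle push on the tab end with shut fingers.

```bash
python3 -m jog '[{"x":-1.6,"y":-0.2,"z":0,"spin":0,"grip":1},{"x":-1.6,"y":0,"z":0,"spin":0,"grip":1},{"x":0,"y":0,"z":1,"spin":0,"grip":1},{"x":0,"y":0,"z":1,"spin":0,"grip":1},{"x":0,"y":0,"z":2,"spin":0,"grip":1},{"x":0,"y":0,"z":2,"spin":0,"grip":1},{"x":0,"y":0,"z":2,"spin":0,"grip":1},{"x":0,"y":0,"z":2,"spin":0,"grip":1},{"x":0,"y":0,"z":1,"spin":0,"grip":1},{"x":0,"y":0,"z":0,"spin":0,"grip":1}]'
python3 -m jog '[{"x":0.38,"y":0,"z":0.33,"spin":0,"grip":1},{"x":0.38,"y":0,"z":0.33,"spin":0,"grip":1},{"x":0.15,"y":0,"z":0.13,"spin":0,"grip":1},{"x":0,"y":0,"z":0,"spin":0,"grip":1}]'
python3 -c "
from h import *
st()"
```

```text
clock: 49.55
eef_pos: [548.9, 146.9, -9.9]
tcp_rot: [-3.138, -0.71, 1.104]
contact_force: [-1.0, -0.3, -0.8]
opening: -0.003
grasp_force: 0.0
clock: 49.88
eef_pos: [556.5, 155.7, -6.2]
tcp_rot: [3.138, -0.712, 1.106]
contact_force: [-0.3, -0.3, 0.5]
opening: 0.001
grasp_force: 0.0
t 49.88 TCPpress [-44.    0.7  -6.2] lean 40.8 q [-0.14  0.62  2.16  1.46  0.67 -1.  ] F [-0.3 -0.3  0.5] open 0.0 gf 0.0
axes in press (cols x,y,z)
 [[ 0.757 -0.005  0.654]
 [-0.002 -1.    -0.005]
 [ 0.654  0.003 -0.757]]
```

Creeping forward until contact.

```bash
for i in 1; do python3 -m jog '[{"x":0.23,"y":0,"z":0.2,"spin":0,"grip":1},{"x":0.23,"y":0,"z":0.2,"spin":0,"grip":1},{"x":0,"y":0,"z":0,"spin":0,"grip":1}]'; done
python3 -m jog '[{"x":0.15,"y":0,"z":0.13,"spin":0,"grip":1},{"x":0,"y":0,"z":0,"spin":0,"grip":1}]'
python3 -m jog '[{"x":0.15,"y":0,"z":0.13,"spin":0,"grip":1},{"x":0,"y":0,"z":0,"spin":0,"grip":1}]'
```

```text
clock: 50.13
eef_pos: [559.3, 161.1, -6.3]
tcp_rot: [3.138, -0.712, 1.105]
contact_force: [0.3, 0.2, -0.4]
opening: -0.004
grasp_force: 0.0
clock: 50.3
eef_pos: [559.8, 162.7, -6.6]
tcp_rot: [3.139, -0.712, 1.105]
contact_force: [0.3, -0.4, 0.4]
opening: -0.002
grasp_force: 0.0
clock: 50.47
eef_pos: [560.1, 163.2, -7.0]
tcp_rot: [3.139, -0.71, 1.104]
contact_force: [-7.2, -13.9, 10.0]
opening: 0.0
grasp_force: 7.9
```

```bash
python3 -m jog '[{"x":0.08,"y":0,"z":0.07,"spin":0,"grip":1},{"x":0,"y":0,"z":0,"spin":0,"grip":1}]'
python3 -m jog '[{"x":-0.4,"y":0,"z":-0.3,"spin":0,"grip":1},{"x":-1.5,"y":0,"z":-1.3,"spin":0,"grip":1},{"x":0,"y":0,"z":-3,"spin":0,"grip":0},{"x":0,"y":0,"z":-4,"spin":0,"grip":0},{"x":0,"y":0,"z":-4,"spin":0,"grip":0},{"x":1.5,"y":0,"z":0,"spin":0,"grip":0},{"x":1.5,"y":0,"z":0,"spin":0,"grip":0},{"x":0,"y":0,"z":0,"spin":0,"grip":0},{"x":0,"y":0,"z":0,"spin":0,"grip":0}]'
python3 -c "
from h import *
s=st();f=grab_frame('wrist');px=f['pixels'];cv2.imwrite('pics/w8.png',px)
hsv=cv2.cvtColor(px,cv2.COLOR_BGR2HSV).astype(int)
a=proj(f,p2w((-46,0,30)),s)[0];h=proj(f,p2w((-45,0,75)),s)[0];print('pred tip',a.round(1),'head',h.round(1))
c=int(round(a[0]));r0=int(a[1])
for d in(-2,2):
  print([(r,hsv[r,c+d].tolist()) for r in range(r0-6,r0+10)])
  print([(r,hsv[r,c+d].tolist()) for r in range(int(h[1])-4,int(h[1])+6)])
r=int(a[1])-6
print('row',r,[(u,hsv[r,u].tolist()) for u in range(c-14,c+15)])
"
```

```text
clock: 50.63
eef_pos: [560.2, 163.3, -7.1]
tcp_rot: [3.138, -0.709, 1.103]
contact_force: [-12.9, -21.9, 16.1]
opening: 0.002
grasp_force: 12.5
clock: 51.38
eef_pos: [527.7, 99.5, 96.2]
tcp_rot: [3.137, -0.712, 1.107]
contact_force: [-0.2, -0.5, -0.2]
opening: 0.974
grasp_force: 0.0
t 51.38 TCPpress [-107.2    1.4   96.2] lean 40.8 q [-0.27  0.38  2.18  1.12  0.79 -0.72] F [-0.2 -0.5 -0.2] open 0.97 gf 0.0
axes in press (cols x,y,z)
 [[ 0.757 -0.004  0.653]
 [-0.001 -1.    -0.005]
 [ 0.653  0.003 -0.757]]
pred tip [284.5 196.4] head [285.  166.7]
[(190, [14, 165, 230]), (191, [14, 168, 229]), (192, [14, 166, 230]), (193, [14, 167, 229]), (194, [14, 166, 229]), (195, [14, 166, 230]), (196, [14, 166, 232]), (197, [15, 166, 237]), (198, [14, 167, 230]), (199, [13, 169, 172]), (200, [13, 163, 130]), (201, [13, 159, 127]), (202, [13, 159, 128]), (203, [13, 162, 129]), (204, [13, 161, 128]), (205, [13, 161, 127])]
[(162, [19, 179, 182]), (163, [19, 180, 184]), (164, [19, 177, 182]), (165, [19, 179, 181]), (166, [19, 178, 190]), (167, [16, 169, 164]), (168, [13, 165, 162]), (169, [13, 170, 
[... 623 characters left out ...]
250]), (171, [18, 154, 254])]
row 190 [(271, [10, 154, 106]), (272, [11, 158, 105]), (273, [10, 154, 104]), (274, [11, 154, 103]), (275, [10, 155, 102]), (276, [10, 153, 100]), (277, [10, 154, 98]), (278, [12, 168, 187]), (279, [14, 165, 238]), (280, [14, 166, 238]), (281, [14, 166, 233]), (282, [14, 166, 231]), (283, [14, 165, 230]), (284, [14, 165, 230]), (285, [14, 168, 229]), (286, [14, 170, 228]), (287, [14, 168, 229]), (288, [14, 169, 228]), (289, [14, 166, 228]), (290, [14, 167, 226]), (291, [15, 165, 241]), (292, [17, 158, 253]), (293, [13, 169, 229]), (294, [12, 157, 115]), (295, [10, 152, 92]), (296, [11, 152, 94]), (297, [10, 156, 93]), (298, [11, 158, 92]), (299, [11, 161, 106])]
```

Two independent pushes of about 25 N didn't move it any further, and the camera agrees with home to within about 2 mm. The hand is clear of everything, so I'm handing in.

```bash
python3 -c "
from rig import *
print(sign_off())"
```

```text
the job is handed in; nothing more can be done
None
```

I drew the tray out, turned it end for end and slid it back in, seat end first, against the stop. It is released and the job is handed in at about 51 s. By camera it sits within about 2 mm of home, inside the 4 mm allowed, but the hand-in gave no verdict.

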